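# Stack wool-wound pincushion stands in the classroom jig

### The job

Get the pincushion stands ready for gluing: for every wooden base lying on the black mat, build one stack in a free pocket of the aluminium jig - the base at the bottom, then the wool-wound ring of the same colour lifted straight off its spindle, then the disc of that colour on top. Each part must lie flat, one directly on the other, fully down between the pocket's four pins and at rest; colours without a base are not needed, and the bottle and the jar must not be knocked over.

Things in the scene. Friction and masses are not known exactly. Their poses are not given: they have to be found in the camera images.
- jig: fixed aluminium jig: plate 95 x 300 x 8 mm, three pockets 95 mm apart along its y axis. Origin: centre of its underside, z up. A pocket is four round-topped 10 mm pins, 33 mm from the pocket centre at 45, 135, 225 and 315 degrees from the jig x axis, 52 mm high above the plate, leaving 56 mm for the 52 mm parts; between pins, along jig x and y, fingers have 36 mm of room.
- pocket0 (a point): centre of jig pocket 0, on the plate's top face (8 mm above the table); axes as the jig's; a black circle marks it
- pocket1 (a point): centre of jig pocket 1, on the plate's top face (8 mm above the table); axes as the jig's; a black circle marks it
- pocket2 (a point): centre of jig pocket 2, on the plate's top face (8 mm above the table); axes as the jig's; a black circle marks it
- stand: spindle stand, fixed: round wooden foot 166 mm across, 10 mm thick, origin at the centre of its underside; three upright steel spindles on it 50 mm from the centre, each 12 mm thick, round-topped, up to 62 mm above the table, with a 30 mm wide collar at its foot, its top 18 mm above the table, on which a wound ring rests
- spindle0 (a point): foot of spindle 0: on its axis, at the top of its collar (where a ring's underside rests)
- spindle1 (a point): foot of spindle 1: on its axis, at the top of its collar (where a ring's underside rests)
- spindle2 (a point): foot of spindle 2: on its axis, at the top of its collar (where a ring's underside rests)
- mat: black craft mat, fixed, 210 x 210 x 3 mm, origin at the centre of its underside; the bases lie on it at the start
- base_red: round wooden base (the bottom part) with a red band round it and a red dot on both faces: 52 mm across, 18 mm high; origin at its CENTRE, z along its axis; may be absent
- ring_red: red wool-wound ring (the spacer), stiff: 52 mm across, 24 mm high, bore 22 mm; origin at its CENTRE, z along its axis; starts on one of the spindles, never mind which; both ends alike
- disc_red: red wooden top disc: 52 mm across, 10 mm thick, origin at its CENTRE, z along its axis; both faces alike; starts flat on the table beyond the jig
- base_green: round wooden base (the bottom part) with a green band round it and a green dot on both faces: 52 mm across, 18 mm high; origin at its CENTRE, z along its axis; may be absent
- ring_green: green wool-wound ring (the spacer), stiff: 52 mm across, 24 mm high, bore 22 mm; origin at its CENTRE, z along its axis; starts on one of the spindles, never mind which; both ends alike
- disc_green: green wooden top disc: 52 mm across, 10 mm thick, origin at its CENTRE, z along its axis; both faces alike; starts flat on the table beyond the jig
- base_blue: round wooden base (the bottom part) with a blue band round it and a blue dot on both faces: 52 mm across, 18 mm high; origin at its CENTRE, z along its axis; may be absent
- ring_blue: blue wool-wound ring (the spacer), stiff: 52 mm across, 24 mm high, bore 22 mm; origin at its CENTRE, z along its axis; starts on one of the spindles, never mind which; both ends alike
- disc_blue: blue wooden top disc: 52 mm across, 10 mm thick, origin at its CENTRE, z along its axis; both faces alike; starts flat on the table beyond the jig
- bottle: white squeeze bottle with a blue label and orange cap, 40 mm across, 110 mm high, origin under its foot; not part of the job, keep it standing
- jar: jar with orange cap, 44 mm across, 55 mm high, origin under its foot; not part of the job, keep it standing

How it is judged:
At the end, for the whole second after the job is handed in: For every base present: base flat on the plate within 5 mm of a pocket centre, ring and disc of its colour flat on it, within 7 mm of its axis, fully seated (centre distances base-ring 21 mm, base-disc 38 mm, within 3 mm), all at rest (((horizontal distance between base_red and pocket0 below 0.005 m and z of base_red in the frame of pocket0 between 0.006 and 0.012 m) or (horizontal distance between base_red and pocket1 below 0.005 m and z of base_red in the frame of pocket1 between 0.006 and 0.012 m) or (horizontal distance between base_red and pocket2 below 0.005 m and z of base_red in the frame of pocket2 between 0.006 and 0.012 m)) and angle between the z axis of each of base_red, base_green, base_blue and the z axis of jig, either way round below 0.08 rad and angle between the z axis of ring_red and the z axis of base_red, either way round below 0.08 rad and angle between the z axis of disc_red and the z axis of base_red, either way round below 0.1 rad and horizontal distance between each of ring_red, disc_red and base_red below 0.007 m and distance between ring_red and base_red between 0.0185 and 0.024 m and distance between disc_red and base_red between 0.0355 and 0.041 m and linear speed of each of base_red, ring_red, disc_red, base_green, ring_green, disc_green, base_blue, ring_blue, disc_blue below 0.03 m/s and ((horizontal distance between base_green and pocket0 below 0.005 m and z of base_green in the frame of pocket0 between 0.006 and 0.012 m) or (horizontal distance between base_green and pocket1 below 0.005 m and z of base_green in the frame of pocket1 between 0.006 and 0.012 m) or (horizontal distance between base_green and pocket2 below 0.005 m and z of base_green in the frame of pocket2 between 0.006 and 0.012 m)) and angle between the z axis of ring_green and the z axis of base_green, either way round below 0.08 rad and angle between the z axis of disc_green and the z axis of base_green, either way round below 0.1 rad and horizontal distance between each of ring_green, disc_green and base_green below 0.007 m and distance between ring_green and base_green between 0.0185 and 0.024 m and distance between disc_green and base_green between 0.0355 and 0.041 m and ((horizontal distance between base_blue and pocket0 below 0.005 m and z of base_blue in the frame of pocket0 between 0.006 and 0.012 m) or (horizontal distance between base_blue and pocket1 below 0.005 m and z of base_blue in the frame of pocket1 between 0.006 and 0.012 m) or (horizontal distance between base_blue and pocket2 below 0.005 m and z of base_blue in the frame of pocket2 between 0.006 and 0.012 m)) and angle between the z axis of ring_blue and the z axis of base_blue, either way round below 0.08 rad and angle between the z axis of disc_blue and the z axis of base_blue, either way round below 0.1 rad and horizontal distance between each of ring_blue, disc_blue and base_blue below 0.007 m and distance between ring_blue and base_blue between 0.0185 and 0.024 m and distance between disc_blue and base_blue between 0.0355 and 0.041 m); the robot touches nothing.
It fails at once if the bottle is knocked over (angle between bottle's own z axis and vertical above 0.6 rad).
It fails at once if the jar is knocked over (angle between jar's own z axis and vertical above 0.6 rad).
Of base_red, base_green, base_blue only 2 to 3 are there at a start; the rules pass over those that are not, and their reading is None.
At some moment in a run one of base_red, base_green, base_blue, disc_red, disc_green, disc_blue may be knocked a few centimetres aside while the robot is not near it.
Once in a run the grip may slacken for a moment while it holds something.
It also fails if it takes over 210 s, if anything falls off the work surface, if the arm or the gripper's body presses on something with over 40 N, if the wrist force passes 120 N, or if a joint passes its speed limit or range.

### The arm

A 7-joint arm with a two-finger parallel gripper is mounted at the origin on the work surface. World frame = base frame: x ahead of the robot, y to its left, z up, the work surface at z = 0. Lengths are in m, angles in rad, forces in N, time in s.
With the tool pointing down it reaches from about 0.425 to 0.95 m from the base axis. Payload 4.7 kg.
Tool frame: the origin (TCP) lies at the very end of the fingers, on their centre line; the grasp point (between the pads) lies 19 mm behind it; z points along the fingers, y is the direction in which the jaws open and shut (so a half turn about z gives the same grasp; the last joint's range is limited). The gripper opens to 85 mm and grips with 20 to 120 N. Pads are 22 mm wide; open, the fingers measure 114 mm over their backs; the gripper's body (76 mm by 85 mm) begins 54 mm behind the grasp point. The pads swing forward as they close: fully open they stand 13 mm farther back than shut.
Start: joints at [-0.029, 0.469, -0.049, 1.532, 0.024, 1.141, -0.082], TCP at [0.675, 0, 0.231] pointing down, gripper open.
Joint ranges: [-2.59, 2.59], [-0.33, 1.99], [-1.39, 1.29], [0.1, 2.45], [-1.04, 4.18], [0.21, 1.99], [-2.66, 2.66]. Speed limits (rad/s): [2.57, 2.57, 3.14, 3.14, 3.14, 3.14, 3.14].

### API

Orientations are given as a unit quaternion [w, x, y, z].
In Python, from rig import read_state, capture, close_job gives the robot as it stands.
- The arm moves only by the tool send_rows, never from a script. Its argument "deltas" is a list of rows, each an object with "hand": the closure in counts, from 0 (fully open) to 255 (shut); "dp": the shift along the tool's x, y, z in m, a list of three; "roll": the turn about the tool's z in rad. In form: [{"hand": hand, "dp": [x, y, z], "roll": roll}, ...]. A call has 1 to 12 rows; each row is the pose to reach, as a shift and turn from the pose commanded when the call began, along the tool's axes at that moment; what a row does not reach only later rows make up. A row lasts 1/12 s, in which the tool goes at most 41.7 mm and 7.16 degrees, less where a joint would pass 70% of its speed; a pose out of reach is approached as far as the arm can. A call with a gripper value outside its range is refused whole. The fingers move at their own pace and stop on an object; "force" is the grip in N (left out, the last holds). Time passes only in rows, so rows that repeat a pose let the fingers close. It gives the time, the measured TCP pose, the force and the opening at its end, in the units of the state.
- read_state(): the state, without advancing time (a new reading comes with each control period).
- capture(name): name is "scene" or "side" or "wrist"; returns a dict with "color" (384x512x3 uint8, red, green, blue), "vertical_fov" (degrees; the focal length in pixels is half the picture's height over the tangent of half this angle, whatever the lens; pixels are square), "cx", "cy" (the principal point, pixels), "camera_from_world" (4x4, takes a point from world to camera coordinates); the wrist camera has in their place "hand_eye" (4x4, takes a point from camera to tool coordinates, whose origin is the TCP and whose axes are the flange's). Camera axes: x right, y up, looking along -z (the intrinsics and any distortion apply to the point x, -y, -z); pixel columns grow to the right and rows downward; lengths in m; the calibration is good to about 2 mm. A picture is of the moment at which its call begins: read the wrist's pose just before it. There is no depth.
- close_job(): hands the job in, once; it reports no verdict.
The state is a dict: "clock": time; "joint_pos": joint angles; "joint_vel": joint speeds; "joint_efforts": joint torques, N m; "tcp_pos": TCP position; "eef_rot": TCP orientation; "wrist_force": force on the tool from outside, world axes, zero at the start; "torque": the same for the moment, N m; "finger_gap": opening from 0.0 (shut) to 1.0 (fully open).
Only numpy, scipy, OpenCV 4.12 (cv2) and the standard library are available. Lean on these libraries where they do the work, as an engineer would, in place of code of your own. Each camera call takes 0.05 s, during which the arm holds its last target.

## Working session

There is one attempt and no reset: what is moved stays moved. The work goes in short steps, Python scripts to look and compute and a tool call to move; the robot and the scene stay as the last step left them, time stands still between calls to the robot, and variables do not carry over. Pictures are saved under pics/ and viewed, and the job is handed in when it is done.

Besides the shell and the picture viewer there is one more tool, called after "Request:" in YAML: its name, and indented under it one key for each argument. send_rows: Moves the arm, as the interface text tells. Its arguments: {"type":"object","properties":{"deltas":{"type":"array","items":{"type":"object","properties":{"hand":{"type":"number"},"dp":{"type":"array","items":{"type":"number"}},"roll":{"type":"number"}}}},"force":{"type":"number"}},"required":["deltas"]}

```bash
ls; mkdir -p pics
python3 - <<'E'
from rig import read_state, capture
import cv2,json,numpy as np
s=read_state();print(s)
for n in ("scene","side","wrist"):
    c=capture(n);cv2.imwrite(f"pics/{n}0.png",c["color"][:,:,::-1]);print(n,{k:(v.tolist() if hasattr(v,'tolist') else v) for k,v in c.items() if k!="color"})
E
```

```text
pics
{'clock': 0.0, 'joint_pos': array([-0.02893421,  0.46948283, -0.04858713,  1.5337126 ,  0.02411479,
        1.14097718, -0.08231221]), 'joint_vel': array([ 1.37129653e-04,  3.07591432e-04, -5.34744551e-04, -1.41074245e-03,
       -1.06171992e-03, -5.82170204e-05, -1.85941973e-04]), 'joint_efforts': array([ 1.18357209e-03, -5.10321057e+01, -4.63755790e-02, -2.37716943e+01,
        1.05899444e-02,  7.35067850e-03,  1.56414734e-05]), 'tcp_pos': array([6.74412232e-01, 2.48764704e-05, 2.30225581e-01]), 'eef_rot': array([-6.72424621e-04,  7.07087603e-01,  7.07125256e-01, -7.35962924e-04]), 'wrist_force': array([-0.24308084,  0.61016658, -0.1157646 ]), 'torque': array([ 0.038669  ,  0.00400258, -0.00343748]), 'finger_gap': 1.0008239294567414}
scene {'vertical_fov': 51.360657114687214, 'cx': 252.12793889887783, 'cy': 197.4362391771403, 'camera_from_world': [[-0.7362323392685085, 0.676685088544714, -0.007696333961849816, 0.36016654376368346], [-0.5220939840112928, -0.5607281971670113, 0.6426521304415391, 0.21033444149595157], [0.4305575623240588, 0.47715949099128857, 0.7661194460934264, -1.1950401957224048], [0.0, 0.0, 0.0, 1.0]]}
side {'vertical_fov': 46.610765127978304, 'cx': 257.0115263893793, 'cy': 189.4071541226061, 'camera_from_world': [[0.8536714972024128, -0.520761018432325, -0.007275750512380322, -0.4276353779377293], [0.39978275085731885, 0.6462731717789102, 0.6500036458019154, -0.21144424430894063], [-0.3337944382118217, -0.5577983050531391, 0.7598962586423883, -1.0502968939949915], [0.0, 0.0, 0.0, 1.0]]}
wrist {'vertical_fov': 67.41756356266944, 'cx': 255.28052594988102, 'cy': 185.9613442043422, 'hand_eye': [[5.630830899498157e-05, 0.9481227472689107, 0.31790447140709716, 0.08119201461966673], [0.9999996145765992, 0.00022515158444030354, -0.0008486185327618446, 0.0009633039916322472], [-0.0008761712301035565, 0.31790439666354964, -0.9481223691623132, -0.14273350106573662], [0.0, 0.0, 0.0, 1.0]]}
```

View pics/scene0.png

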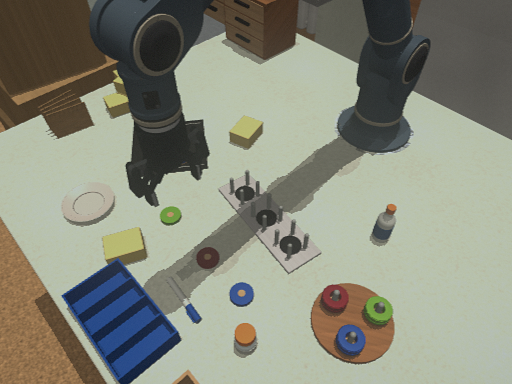

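View pics/side0.png

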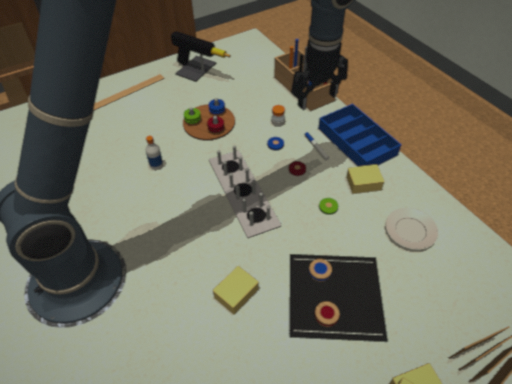

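View pics/wrist0.png

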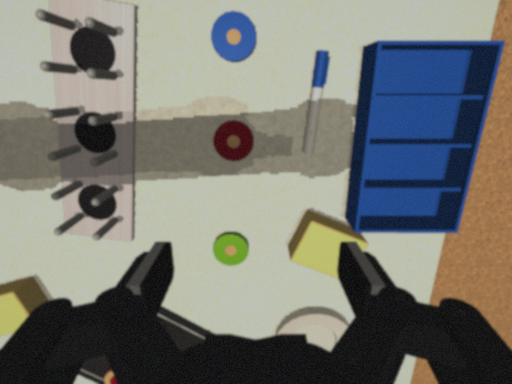

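```bash
cat > h.py <<'E'
import numpy as np,cv2
from rig import read_state,capture
from scipy.spatial.transform import Rotation as R
def cam(n,name=None):
    s=read_state();c=capture(n)
    H,W=c["color"].shape[:2];f=H/2/np.tan(np.radians(c["vertical_fov"])/2)
    if n=="wrist":
        q=s["eef_rot"];T=np.eye(4);T[:3,:3]=R.from_quat([q[1],q[2],q[3],q[0]]).as_matrix();T[:3,3]=s["tcp_pos"]
        M=T@np.array(c["hand_eye"])
    else: M=np.linalg.inv(np.array(c["camera_from_world"]))
    d=dict(img=c["color"],f=f,cx=c["cx"],cy=c["cy"],M=M)
    if name: cv2.imwrite(f"pics/{name}.png",c["color"][:,:,::-1]); np.savez(f"pics/{name}.npz",**d)
    return d
def load(name): 
    z=np.load(f"pics/{name}.npz");return {k:z[k] for k in z}
def ray(d,u,v):
    r=d["M"][:3,:3]@np.array([(u-d["cx"])/d["f"],-(v-d["cy"])/d["f"],-1.]);return d["M"][:3,3],r/np.linalg.norm(r)
def onz(d,u,v,z):
    o,r=ray(d,u,v);return o+r*(z-o[2])/r[2]
def proj(d,p):
    q=np.linalg.inv(d["M"])@np.append(p,1);return np.array([d["cx"]+d["f"]*q[0]/-q[2],d["cy"]-d["f"]*q[1]/-q[2]])
def tri(obs):
    A=np.zeros((3,3));b=np.zeros(3)
    for d,u,v in obs:
        o,r=ray(d,u,v);P=np.eye(3)-np.outer(r,r);A+=P;b+=P@o
    p=np.linalg.solve(A,b)
    return p,[float(np.linalg.norm((np.eye(3)-np.outer(ray(d,u,v)[1],ray(d,u,v)[1]))@(p-d["M"][:3,3]))*1000) for d,u,v in obs]
def crop(d,name,u0,v0,w,h,k):
    c=d["img"][v0:v0+h,u0:u0+w,::-1];cv2.imwrite(f"pics/{name}.png",cv2.resize(c,None,fx=k,fy=k,interpolation=cv2.INTER_CUBIC))
E
python3 - <<'E'
from h import *
for n in("scene","side","wrist"): cam(n,n[:2]+"A")
s,d,w=load("scA"),load("siA"),load("wrA")
crop(s,"c1",140,160,200,150,4);crop(s,"c2",290,200,120,160,4);crop(d,"c3",170,80,200,160,4);crop(d,"c4",280,240,120,110,5)
E
```

```text
(no output)
```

View pics/c1.png

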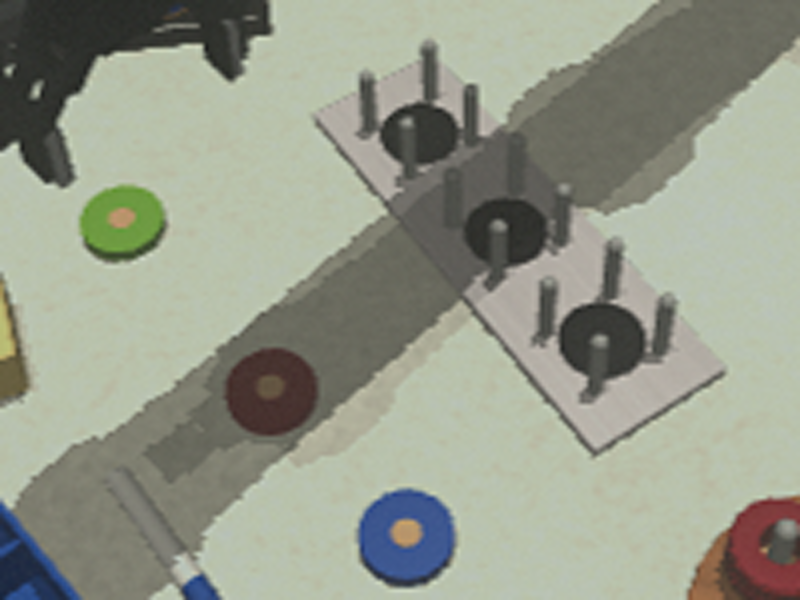

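View pics/c2.png

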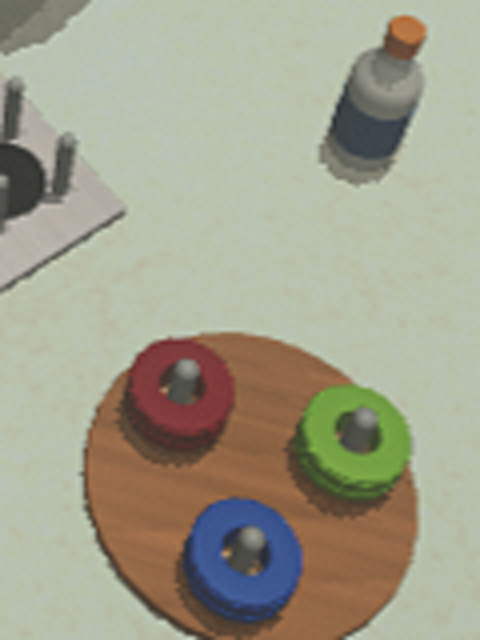

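View pics/c3.png

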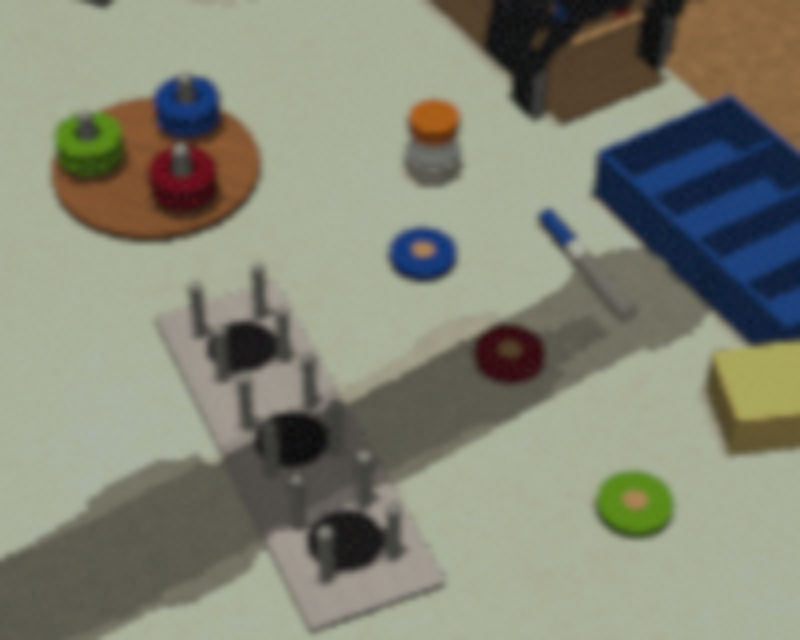

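View pics/c4.png

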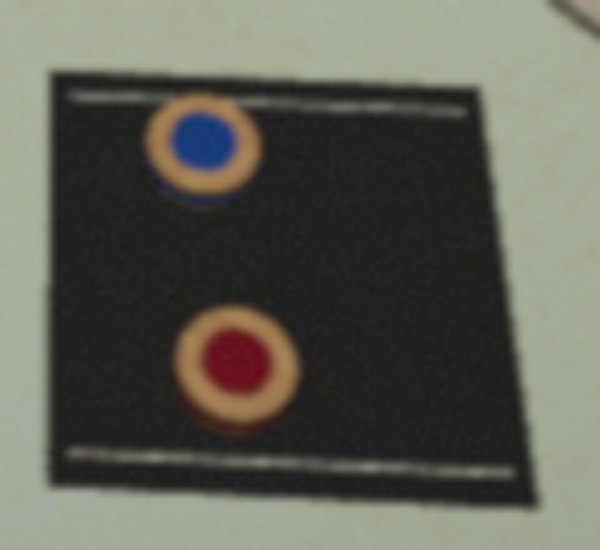

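Run:
```python
from h import *
s,d,w=load("scA"),load("siA"),load("wrA")
px=lambda x,y,u0,v0,k:(u0+(x+.5)/k-.5,v0+(y+.5)/k-.5)
S={ 'dG':px(121,218,140,160,4),'dR':px(270,387,140,160,4),'dB':px(406,532,140,160,4),'pa':px(419,133,140,160,4),'pb':px(506,231,140,160,4),'pc':px(602,340,140,160,4),'sR':px(186,363,290,200,4),'sG':px(366,411,290,200,4),'sB':px(251,531,290,200,4)}
D={ 'dG':px(635,499,170,80,4),'dR':px(510,349,170,80,4),'dB':px(423,249,170,80,4),'pa':px(345,541,170,80,4),'pb':px(291,439,170,80,4),'pc':px(243,346,170,80,4),'sG':px(86,115,170,80,4),'sR':px(180,146,170,80,4),'sB':px(185,77,170,80,4)}
W={'dG':(231,249.5),'dR':(233.5,141),'dB':(233.5,36.5),'pa':(97,202),'pb':(95,132),'pc':(92,50)}
zz={'d':.010,'p':.008,'s':.062}
for k in S:
    p,r=tri([(s,*S[k]),(d,*D[k])])
    z=zz[k[0]]
    print(k,p.round(4),np.round(r,1),'sc',onz(s,*S[k],z)[:2].round(4),'si',onz(d,*D[k],z)[:2].round(4),'wr',onz(w,*W[k],z)[:2].round(4) if k in W else '')
for k,q in dict(bB=px(204,141,280,240,5),bR=px(237,361,280,240,5),m1=px(50,70,280,240,5),m2=px(478,88,280,240,5),m3=px(538,507,280,240,5),m4=px(48,487,280,240,5)).items(): print(k,onz(d,*q,.021 if k[0]=='b' else .003).round(4))
```

```text
dG [ 0.6382 -0.137   0.0079] [0.6 0.6] sc [ 0.6384 -0.135 ] si [ 0.6375 -0.1385] wr [ 0.6409 -0.1371]
dR [0.6461 0.0195 0.0074] [0.7 0.7] sc [0.6464 0.0214] si [0.6452 0.0172] wr [0.6483 0.0193]
dB [0.6491 0.1385 0.0079] [0.8 0.8] sc [0.6491 0.1398] si [0.6486 0.1362] wr [0.6511 0.1382]
pa [ 0.4575 -0.0646  0.0061] [0.5 0.5] sc [ 0.4581 -0.0631] si [ 0.4571 -0.0662] wr [ 0.4598 -0.0645]
pb [0.4714 0.0299 0.0059] [0.8 0.8] sc [0.4718 0.0314] si [0.4712 0.0278] wr [0.4738 0.0304]
pc [0.4859 0.1242 0.0059] [1.3 1.3] sc [0.4858 0.1258] si [0.4859 0.1215] wr [0.487  0.1245]
sR [0.5244 0.2831 0.06  ] [0.6 0.6] sc [0.5248 0.2838] si [0.5238 0.2803] wr 
sG [0.4805 0.3573 0.0577] [2.1 2.1] sc [0.4809 0.3589] si [0.4798 0.3502] wr 
sB [0.5673 0.3571 0.0577] [1.1 1.1] sc [0.5682 0.3582] si [0.5656 0.3511] wr 
bB [ 0.4998 -0.2865  0.021 ]
bR [ 0.4464 -0.3823  0.021 ]
m1 [ 0.4675 -0.2076  0.003 ]
m2 [ 0.6383 -0.3248  0.003 ]
m3 [ 0.5218 -0.4962  0.003 ]
m4 [ 0.3496 -0.3802  0.003 ]
```

Request:
send_rows:
  deltas:
    - {"hand":0,"dp":[-0.03,-0.02,0],"roll":0.05}
    - {"hand":0,"dp":[-0.06,-0.036,0],"roll":0.1}
    - {"hand":0,"dp":[-0.09,-0.054,0],"roll":0.149}
    - {"hand":0,"dp":[-0.12,-0.072,0],"roll":0.149}
    - {"hand":0,"dp":[-0.15,-0.09,0],"roll":0.149}
    - {"hand":0,"dp":[-0.18,-0.108,0],"roll":0.149}
    - {"hand":0,"dp":[-0.21,-0.126,0],"roll":0.149}
    - {"hand":0,"dp":[-0.24,-0.144,0],"roll":0.149}
    - {"hand":0,"dp":[-0.27,-0.162,0],"roll":0.149}
    - {"hand":0,"dp":[-0.3,-0.18,0],"roll":0.149}
    - {"hand":0,"dp":[-0.334,-0.2,0],"roll":0.149}
    - {"hand":0,"dp":[-0.334,-0.2,0],"roll":0.149}
  force: 60

```text
clock: 1.3
tcp_pos: [0.4689, -0.3427, 0.2317]
eef_rot: [0.001, 0.762, 0.647, -0.003]
wrist_force: [-0.4, -0.5, 0.0]
finger_gap: 1.0
```

Request:
send_rows:
  deltas:
    - {"hand":0,"dp":[0,0,0],"roll":0}
    - {"hand":0,"dp":[0,0,0],"roll":0}
    - {"hand":0,"dp":[0,0,0],"roll":0}

```text
clock: 1.55
tcp_pos: [0.4761, -0.3323, 0.2312]
eef_rot: [-0.0, 0.757, 0.654, 0.0]
wrist_force: [0.5, -0.3, 0.8]
finger_gap: 1.005
```

Run:
```python
from h import *
print(read_state());w=cam("wrist","w1")
crop(w,"w1b",0,0,512,384,1.5)
print(proj(w,read_state()["tcp_pos"]))
cam("scene","s1")
```

```text
{'clock': 1.55, 'joint_pos': array([ 0.45720851,  0.31330646,  0.10132066,  1.76992668, -0.0369003 ,
        1.06018315,  0.42533376]), 'joint_vel': array([-0.01095405,  0.00117156, -0.00221822,  0.00057616,  0.00102939,
       -0.00040459, -0.00069553]), 'joint_efforts': array([ 8.61396901e-01, -4.12550175e+01,  1.70896355e+00, -2.28198642e+01,
        5.38984558e-02,  3.11445852e-03, -2.27002718e-03]), 'tcp_pos': array([ 0.47608356, -0.33234086,  0.23124073]), 'eef_rot': array([-1.65716666e-04,  7.56905923e-01,  6.53523654e-01,  4.78557252e-04]), 'wrist_force': array([ 0.51152589, -0.31555995,  0.78506845]), 'torque': array([0.01048553, 0.02549519, 0.01195585]), 'finger_gap': 1.0046471541186264}
[253.32286226 242.44717304]
```

View pics/w1b.png

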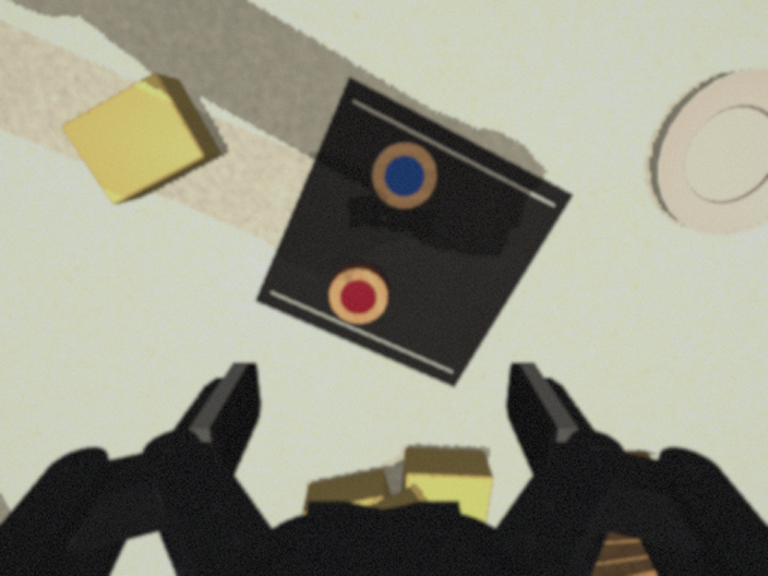

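Run:
```python
from h import *
w=load("w1")
f=lambda x,y:((x+.5)/1.5-.5,(y+.5)/1.5-.5)
for k,q in dict(bB=(404,175.5),bR=(358,296.5)).items(): print(k,onz(w,*f(*q),.021).round(4))
for q in [(351,78),(571,194),(455,385),(258,299)]: print(onz(w,*f(*q),.003).round(4))
print(read_state()["tcp_pos"])
```

```text
bB [ 0.5013 -0.285   0.021 ]
bR [ 0.4481 -0.3815  0.021 ]
[ 0.4706 -0.2066  0.003 ]
[ 0.6405 -0.3226  0.003 ]
[ 0.5254 -0.4942  0.003 ]
[ 0.3546 -0.377   0.003 ]
[ 0.47607383 -0.33235434  0.23125561]
```

Request:
send_rows:
  deltas:
    - {"hand":0,"dp":[-0.012,-0.005,0.02],"roll":0}
    - {"hand":0,"dp":[-0.025,-0.01,0.045],"roll":0}
    - {"hand":0,"dp":[-0.038,-0.015,0.07],"roll":0}
    - {"hand":0,"dp":[-0.0515,-0.02,0.095],"roll":0}
    - {"hand":0,"dp":[-0.0515,-0.02,0.111],"roll":0}
    - {"hand":0,"dp":[-0.0515,-0.02,0.111],"roll":0}
    - {"hand":0,"dp":[-0.0515,-0.02,0.111],"roll":0}
    - {"hand":0,"dp":[-0.0515,-0.02,0.111],"roll":0}
    - {"hand":0,"dp":[-0.0515,-0.02,0.111],"roll":0}

```text
clock: 2.4
tcp_pos: [0.4492, -0.3817, 0.1219]
eef_rot: [0.001, 0.757, 0.653, 0.001]
wrist_force: [-0.1, -0.4, 0.0]
finger_gap: 0.998
```

```bash
cat >> h.py <<'E'
def go(target):
    s=read_state();q=s["eef_rot"];T=R.from_quat([q[1],q[2],q[3],q[0]]).as_matrix()
    print("tcp",s["tcp_pos"].round(4),"F",s["wrist_force"].round(1),"gap",round(s["finger_gap"]*85,1),"t",s["clock"]," tool delta",(T.T@(np.array(target)-s["tcp_pos"])).round(4))
E
python3 - <<'E'
from h import *
go([.4475,-.382,.12]);w=cam("wrist","w2");crop(w,"w2b",0,0,512,384,1.5)
print(proj(w,[.4481,-.3815,.021]),proj(w,read_state()["tcp_pos"]))
E
```

```text
tcp [ 0.4492 -0.3817  0.1219] F [-0.1 -0.4  0. ] gap 84.8 t 2.4  tool delta [-0.0006 -0.0017  0.0019]
[252.25418574 185.49851076] [252.90290396 242.93571689]
```

View pics/w2b.png

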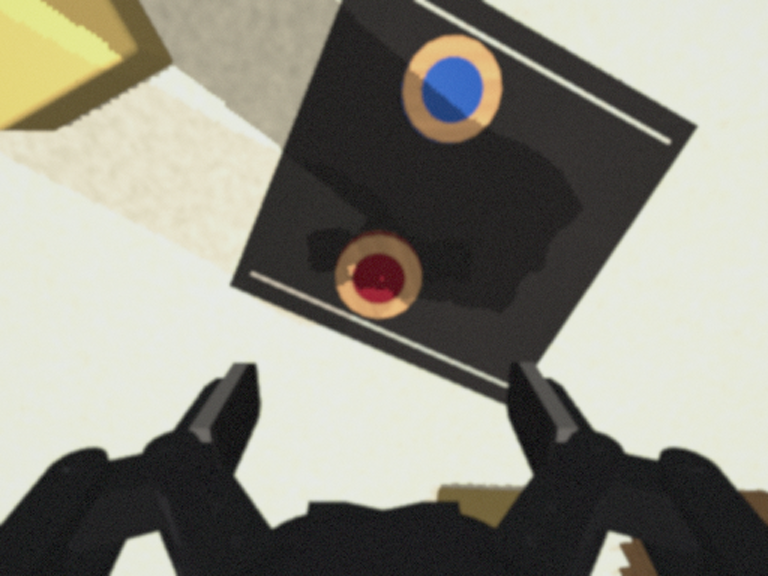

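Run:
```python
from h import *
a,b=load("w1"),load("w2")
f=lambda x,y:((x+.5)/1.5-.5,(y+.5)/1.5-.5)
print(tri([(a,*f(358,296.5)),(b,*f(378,277))]),tri([(a,*f(404,175.5)),(b,*f(452,89))]))
print(onz(b,*f(378,277),.021))
```

```text
(array([ 0.44836898, -0.37939927,  0.025602  ]), [0.4363379980087133, 0.43633799800875506]) (array([ 0.50117873, -0.28480897,  0.02224087]), [0.12552229124385142, 0.12552229124401582])
[ 0.44786972 -0.38051672  0.021     ]
```

Request:
send_rows:
  deltas:
    - {"hand":40,"dp":[0,-0.0026,0.02],"roll":0}
    - {"hand":40,"dp":[0,-0.0026,0.04],"roll":0}
    - {"hand":40,"dp":[0,-0.0026,0.06],"roll":0}
    - {"hand":40,"dp":[0,-0.0026,0.08],"roll":0}
    - {"hand":40,"dp":[0,-0.0026,0.095],"roll":0}
    - {"hand":40,"dp":[0,-0.0026,0.105],"roll":0}
    - {"hand":40,"dp":[0,-0.0026,0.112],"roll":0}
    - {"hand":40,"dp":[0,-0.0026,0.116],"roll":0}
    - {"hand":40,"dp":[0,-0.0026,0.116],"roll":0}
    - {"hand":40,"dp":[0,-0.0026,0.116],"roll":0}
    - {"hand":40,"dp":[0,-0.0026,0.116],"roll":0}

```text
clock: 3.37
tcp_pos: [0.4456, -0.382, 0.0052]
eef_rot: [0.001, 0.758, 0.653, 0.0]
wrist_force: [-0.3, 0.2, -0.7]
finger_gap: 0.842
```

Run:
```python
from h import *
go([.4468,-.381,.006]);w=cam("wrist","w3");crop(w,"w3b",100,120,312,264,2.4);d=cam("side","d3");crop(d,"d3b",260,190,160,140,4)
```

```text
tcp [ 0.4456 -0.382   0.0052] F [-0.3  0.2 -0.7] gap 71.5 t 3.3667  tool delta [ 0.0011  0.001  -0.0008]
```

View pics/w3b.png

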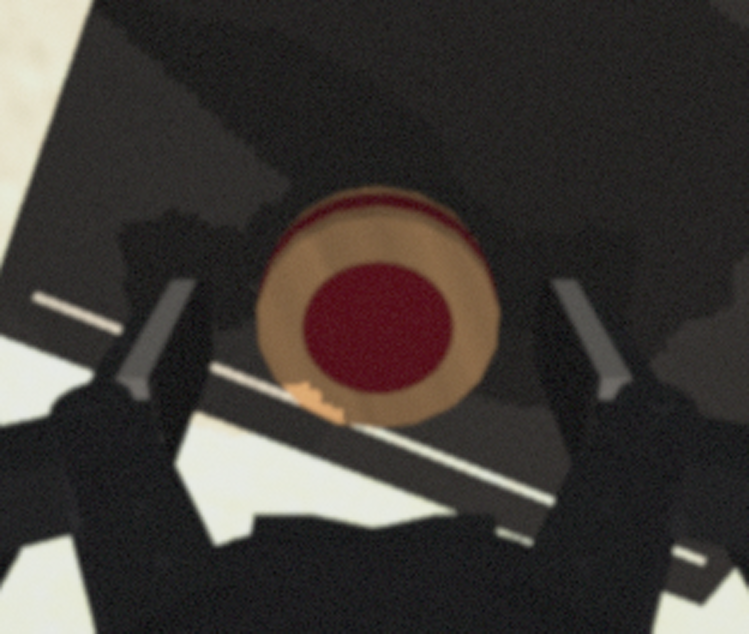

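View pics/d3b.png

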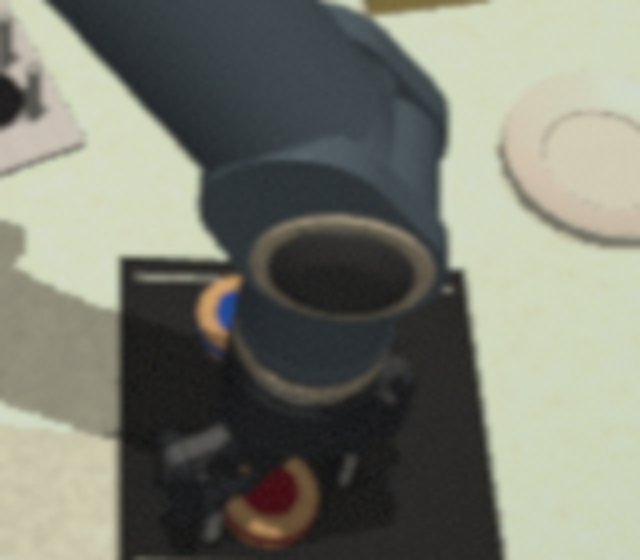

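Run:
```python
from h import *
w=load("w3");p=proj(w,[.4456,-.382,.021]);print(p,(p-[100,120]+.5)*2.4-.5)
f=lambda x,y:((x+.5)/2.4-.5+100,(y+.5)/2.4-.5+120)
print(onz(w,*f(378,327),.021))
print(tri([(w,*f(378,327)),(load("w2"),(378.5)/1.5-.5,(277.5)/1.5-.5)]))
```

```text
[253.03857158 258.4342663 ] [367.9925718  332.94223911]
[ 0.44790583 -0.38088839  0.021     ]
(array([ 0.44797369, -0.38012094,  0.02222349]), [0.034250287825416746, 0.0342502878254925])
```

Request:
send_rows:
  deltas:
    - {"hand":255,"dp":[0.001,0.001,0],"roll":0}
    - {"hand":255,"dp":[0.001,0.001,0],"roll":0}
    - {"hand":255,"dp":[0.001,0.001,0],"roll":0}
    - {"hand":255,"dp":[0.001,0.001,0],"roll":0}
    - {"hand":255,"dp":[0.001,0.001,0],"roll":0}
    - {"hand":255,"dp":[0.001,0.001,0],"roll":0}
    - {"hand":255,"dp":[0.001,0.001,0],"roll":0}
    - {"hand":255,"dp":[0.001,0.001,0],"roll":0}
  force: 60

```text
clock: 4.13
tcp_pos: [0.4469, -0.3809, 0.0053]
eef_rot: [0.001, 0.758, 0.653, 0.0]
wrist_force: [-0.6, 0.8, 5.0]
finger_gap: 0.583
```

Run:
```python
from h import *
go([.4468,-.381,.006]);w=cam("wrist","w4");crop(w,"w4b",100,120,312,264,2.4)
```

```text
tcp [ 0.4469 -0.3809  0.0053] F [-0.6  0.8  5. ] gap 49.5 t 4.1333  tool delta [-0.0001 -0.0001 -0.0007]
```

View pics/w4b.png

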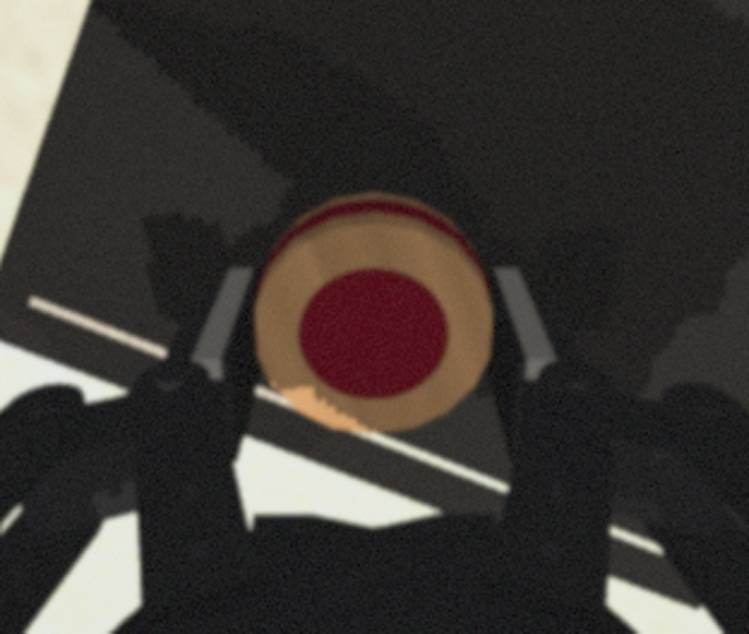

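Request:
send_rows:
  deltas:
    - {"hand":255,"dp":[0,0,-0.01],"roll":0}
    - {"hand":255,"dp":[0,0,-0.025],"roll":0}
    - {"hand":255,"dp":[0,0,-0.05],"roll":0}
    - {"hand":255,"dp":[0,0,-0.075],"roll":0}
    - {"hand":255,"dp":[0,0,-0.1],"roll":0}
    - {"hand":255,"dp":[0,0,-0.125],"roll":0}
    - {"hand":255,"dp":[0,0,-0.14],"roll":0}
    - {"hand":255,"dp":[0,0,-0.14],"roll":0}
    - {"hand":255,"dp":[0,0,-0.14],"roll":0}

```text
clock: 4.93
tcp_pos: [0.4465, -0.3809, 0.1455]
eef_rot: [0.001, 0.758, 0.653, 0.0]
wrist_force: [0.3, 0.5, 0.1]
finger_gap: 0.583
```

Run:
```python
from h import *
go([.4575,-.165,.145]);w=cam("wrist","w5");crop(w,"w5b",0,0,512,384,1.5)
w=load("w4");
f=lambda x,y:((x+.5)/2.4-.5+100,(y+.5)/2.4-.5+120)
p=onz(w,*f(373,333),.021);print(p,p-[.4469,-.3809,0])
```

```text
tcp [ 0.4465 -0.3809  0.1455] F [0.3 0.5 0.1] gap 49.6 t 4.9333  tool delta [ 2.151e-01 -2.110e-02  2.000e-04]
[ 0.4478869  -0.38112251  0.021     ] [ 0.0009869  -0.00022251  0.021     ]
```

View pics/w5b.png

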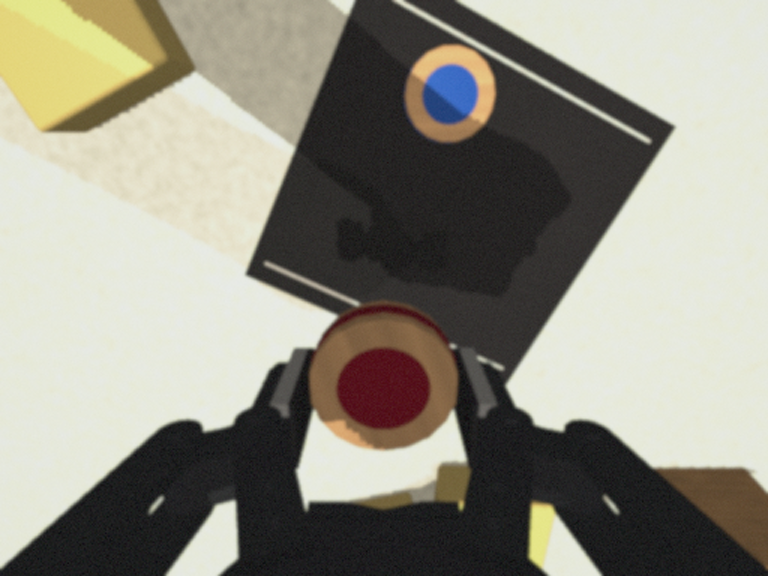

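Request:
send_rows:
  deltas:
    - {"hand":255,"dp":[0.025,-0.002,0],"roll":0}
    - {"hand":255,"dp":[0.055,-0.005,0],"roll":0}
    - {"hand":255,"dp":[0.085,-0.009,0],"roll":0}
    - {"hand":255,"dp":[0.115,-0.012,0],"roll":0}
    - {"hand":255,"dp":[0.145,-0.015,0],"roll":0}
    - {"hand":255,"dp":[0.175,-0.018,0],"roll":0}
    - {"hand":255,"dp":[0.2,-0.021,0],"roll":0}
    - {"hand":255,"dp":[0.215,-0.021,0],"roll":0}
    - {"hand":255,"dp":[0.215,-0.021,0],"roll":0}
    - {"hand":255,"dp":[0.215,-0.021,0],"roll":0}
    - {"hand":255,"dp":[0.215,-0.021,0],"roll":0}
    - {"hand":255,"dp":[0.215,-0.021,0],"roll":0}

```text
clock: 5.98
tcp_pos: [0.4568, -0.1663, 0.1438]
eef_rot: [-0.0, 0.759, 0.652, -0.0]
wrist_force: [0.6, -0.1, -0.5]
finger_gap: 0.58
```

Run:
```python
from h import *
go([.4575,-.0646,.145]);w=cam("wrist","w6");crop(w,"w6b",0,0,512,384,1.5)
```

```text
tcp [ 0.4568 -0.1663  0.1438] F [ 0.6 -0.1 -0.5] gap 49.3 t 5.9833  tool delta [ 0.1007 -0.0147 -0.0012]
```

View pics/w6b.png

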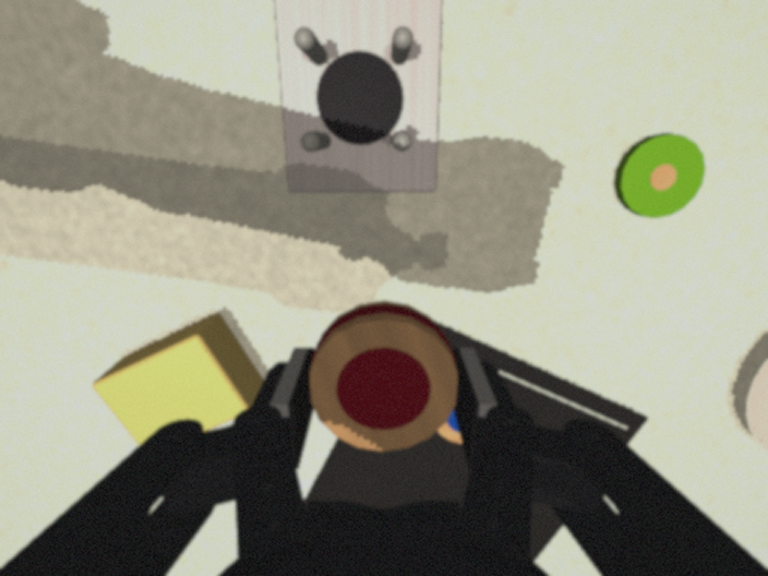

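Run:
```python
from h import *
w=load("w6")
f=lambda x,y:((x+.5)/1.5-.5,(y+.5)/1.5-.5)
print(onz(w,*f(360,97),.008))
P=[onz(w,*f(*q),.058) for q in [(305,39),(402,36),(314,141),(401,139)]];print(np.array(P).round(4),np.mean(P,0))
for q in [(290,191),(436,191),(277,0),(441,0)]: print(onz(w,*f(*q),.008).round(4))
```

```text
[ 0.45975131 -0.06311408  0.008     ]
[[ 0.4403 -0.0385  0.058 ]
 [ 0.4856 -0.0441  0.058 ]
 [ 0.4353 -0.0839  0.058 ]
 [ 0.4788 -0.0896  0.058 ]] [ 0.45996263 -0.06402995  0.058     ]
[ 0.4064 -0.1109  0.008 ]
[ 0.4983 -0.1249  0.008 ]
[ 0.4223 -0.0067  0.008 ]
[ 0.5129 -0.0205  0.008 ]
```

Request:
send_rows:
  deltas:
    - {"hand":255,"dp":[0.02,-0.003,0],"roll":0}
    - {"hand":255,"dp":[0.045,-0.006,0],"roll":0}
    - {"hand":255,"dp":[0.07,-0.01,0],"roll":0}
    - {"hand":255,"dp":[0.09,-0.0139,0.01],"roll":0}
    - {"hand":255,"dp":[0.1019,-0.0139,0.03],"roll":0}
    - {"hand":255,"dp":[0.1019,-0.0139,0.05],"roll":0}
    - {"hand":255,"dp":[0.1019,-0.0139,0.065],"roll":0}
    - {"hand":255,"dp":[0.1019,-0.0139,0.0738],"roll":0}
    - {"hand":255,"dp":[0.1019,-0.0139,0.0738],"roll":0}
    - {"hand":255,"dp":[0.1019,-0.0139,0.0738],"roll":0}
    - {"hand":255,"dp":[0.1019,-0.0139,0.0738],"roll":0}
    - {"hand":255,"dp":[0.1019,-0.0139,0.0738],"roll":0}

```text
clock: 7.03
tcp_pos: [0.4595, -0.0625, 0.0714]
eef_rot: [0.001, 0.758, 0.652, 0.001]
wrist_force: [-0.3, 0.7, -0.4]
finger_gap: 0.583
```

Run:
```python
from h import *
go([.4585,-.0636,.070]);w=cam("wrist","w7");crop(w,"w7b",100,100,312,264,2.4);d=cam("scene","s7");crop(d,"s7b",190,130,130,110,5);d=cam("side","d7");crop(d,"d7b",190,140,130,110,5)
```

```text
tcp [ 0.4595 -0.0625  0.0714] F [-0.3  0.7 -0.4] gap 49.6 t 7.0333  tool delta [-0.0012 -0.0008  0.0014]
```

View pics/w7b.png

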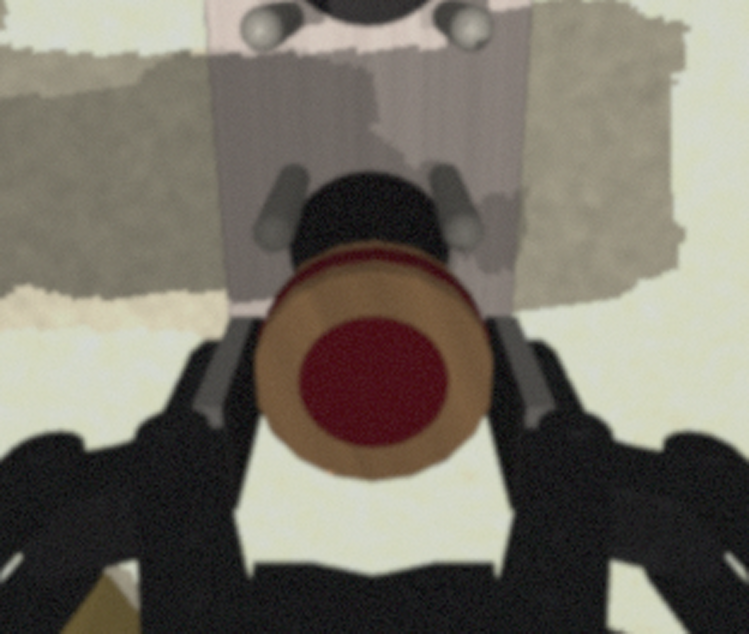

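View pics/s7b.png

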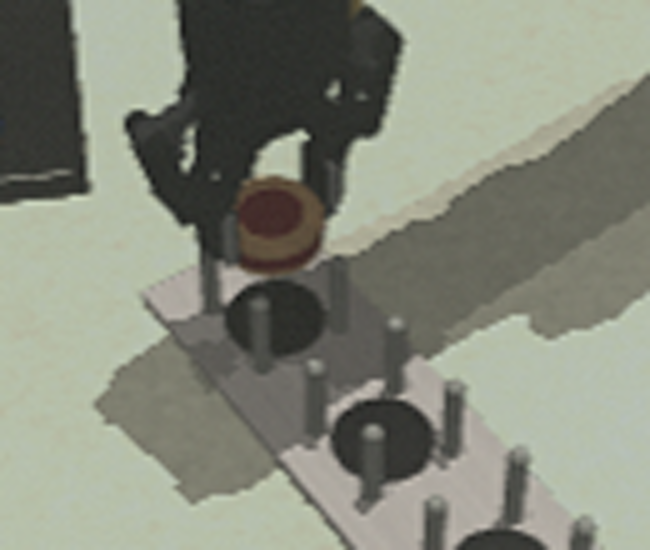

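View pics/d7b.png

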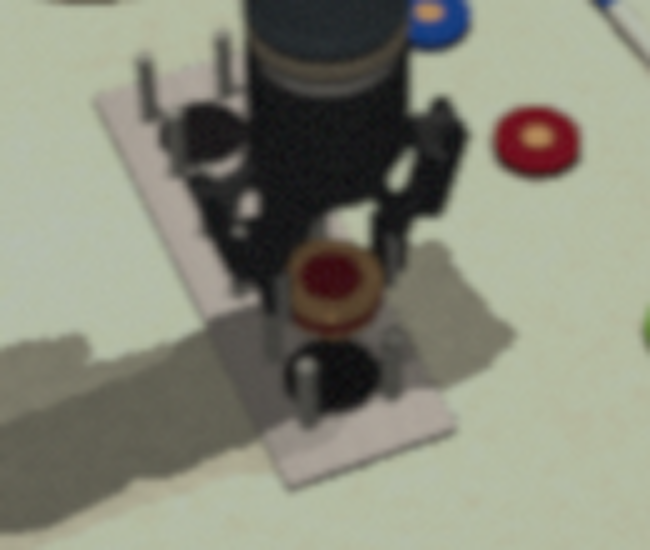

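Run:
```python
from h import *
w=load("w7")
f=lambda x,y:((x+.5)/2.4-.5+100,(y+.5)/2.4-.5+100)
tx=np.array([.150,.989]);ty=np.array([.989,-.150])
a,b=[onz(w,*f(*q),.057) for q in [(272,228),(465,230)]]
c,e=[onz(w,*f(*q),.057) for q in [(265,28),(471,28)]]
m=(a+b)/2;print(a,b,np.linalg.norm(a-b));print("pocket from pins",m[:2]-tx*.0233)
m2=(c+e)/2;print("next pocket",m2[:2],"->pa",m2[:2]-tx*(.095-.0233))
k=onz(w,*f(369,0),.008)
p=onz(w,*f(373,382),.0714-.0023+.018);print("part",p)
s,d=load("s7"),load("d7")
g=lambda x,y,u,v:((x+.5)/5-.5+u,(y+.5)/5-.5+v)
print("held dot tri",tri([(s,*g(270,213,190,130)),(d,*g(331,277,190,140))]))
print("pocket tri",tri([(s,*g(277,318,190,130)),(d,*g(333,375,190,140))]))
```

```text
[ 0.43988414 -0.03595236  0.057     ] [ 0.48608485 -0.04349621  0.057     ] 0.04681255666686591
pocket from pins [ 0.45948949 -0.06276799]
next pocket [0.47002163 0.00705653] ->pa [ 0.45926663 -0.06385477]
part [ 0.46046897 -0.06302645  0.0871    ]
held dot tri (array([ 0.45885094, -0.06329758,  0.08480166]), [0.5844404501975327, 0.5844404501977037])
pocket tri (array([ 0.45787055, -0.06344979,  0.00586681]), [1.6550090890758202, 1.655009089075672])
```

Request:
send_rows:
  deltas:
    - {"hand":255,"dp":[-0.0004,-0.001,0],"roll":0}
    - {"hand":255,"dp":[-0.0004,-0.001,0.005],"roll":0}
    - {"hand":255,"dp":[-0.0004,-0.001,0.01],"roll":0}
    - {"hand":255,"dp":[-0.0004,-0.001,0.015],"roll":0}
    - {"hand":255,"dp":[-0.0004,-0.001,0.02],"roll":0}
    - {"hand":255,"dp":[-0.0004,-0.001,0.025],"roll":0}
    - {"hand":255,"dp":[-0.0004,-0.001,0.03],"roll":0}
    - {"hand":255,"dp":[-0.0004,-0.001,0.03],"roll":0}
    - {"hand":255,"dp":[-0.0004,-0.001,0.03],"roll":0}

```text
clock: 7.93
tcp_pos: [0.4574, -0.0623, 0.04]
eef_rot: [-0.0, 0.758, 0.653, -0.0]
wrist_force: [0.3, -0.1, 0.2]
finger_gap: 0.577
```

Run:
```python
from h import *
go([.4584,-.0627,.012]);w=cam("wrist","w8");crop(w,"w8b",100,100,312,264,2.4)
```

```text
tcp [ 0.4574 -0.0623  0.04  ] F [ 0.3 -0.1  0.2] gap 49.0 t 7.9333  tool delta [-0.0002  0.0011  0.028 ]
```

View pics/w8b.png

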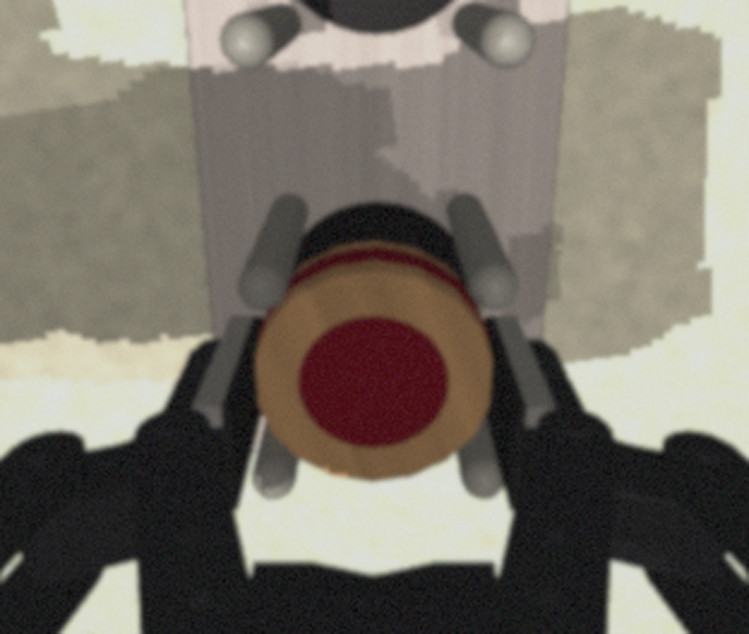

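Run:
```python
from h import *
w=load("w8")
f=lambda x,y:((x+.5)/2.4-.5+100,(y+.5)/2.4-.5+100)
P=[onz(w,*f(*q),.058) for q in [(264,285),(492,285),(273,480),(482,480)]]
print(np.array(P).round(4),np.mean(P,0)); print(onz(w,*f(373,382),.040+.0157)); go([0,0,0])
```

```text
[[ 0.4405 -0.0363  0.058 ]
 [ 0.4852 -0.043   0.058 ]
 [ 0.4332 -0.0827  0.058 ]
 [ 0.4786 -0.0895  0.058 ]] [ 0.45936903 -0.06288737  0.058     ]
[ 0.45836791 -0.062884    0.0557    ]
tcp [ 0.4576 -0.0623  0.0404] F [ 0.5  0.3 -0.5] gap 49.2 t 7.9833  tool delta [-0.0063 -0.4618  0.0405]
```

Needs +1 mm along tool y; then lower.

Request:
send_rows:
  deltas:
    - {"hand":255,"dp":[0,0.0009,0],"roll":0}
    - {"hand":255,"dp":[0,0.0009,0.005],"roll":0}
    - {"hand":255,"dp":[0,0.0009,0.01],"roll":0}
    - {"hand":255,"dp":[0,0.0009,0.015],"roll":0}
    - {"hand":255,"dp":[0,0.0009,0.02],"roll":0}
    - {"hand":255,"dp":[0,0.0009,0.025],"roll":0}
    - {"hand":255,"dp":[0,0.0009,0.028],"roll":0}
    - {"hand":255,"dp":[0,0.0009,0.028],"roll":0}
    - {"hand":255,"dp":[0,0.0009,0.028],"roll":0}
    - {"hand":255,"dp":[0,0.0009,0.028],"roll":0}

```text
clock: 8.82
tcp_pos: [0.4587, -0.0625, 0.0126]
eef_rot: [0.0, 0.758, 0.653, 0.0]
wrist_force: [0.6, -1.2, 0.1]
finger_gap: 0.581
```

Run:
```python
from h import *
go([.4584,-.0627,.0103]);w=cam("wrist","w9");crop(w,"w9b",100,100,312,264,2.4)
```

```text
tcp [ 0.4587 -0.0625  0.0126] F [ 0.6 -1.2  0.1] gap 49.4 t 8.8167  tool delta [-0.0003 -0.0002  0.0023]
```

View pics/w9b.png

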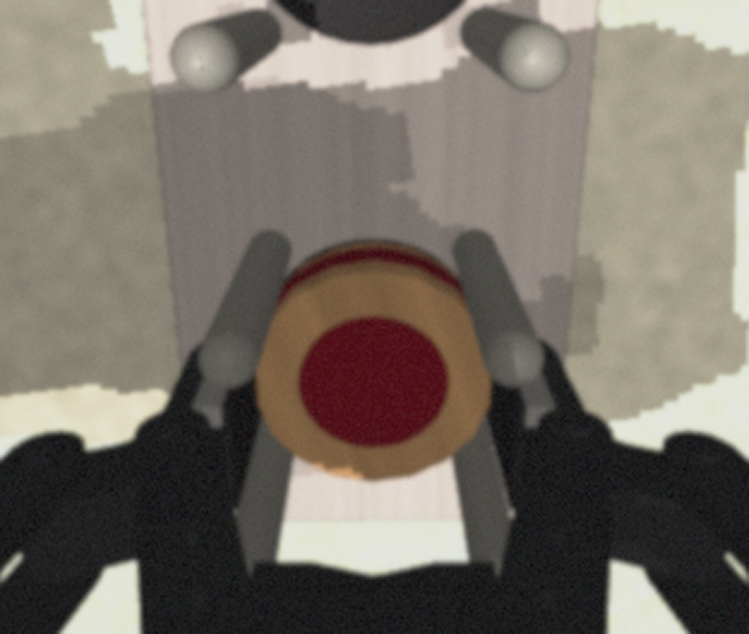

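Request:
send_rows:
  deltas:
    - {"hand":255,"dp":[0,0,0.001],"roll":0}
    - {"hand":255,"dp":[0,0,0.002],"roll":0}
    - {"hand":255,"dp":[0,0,0.002],"roll":0}
    - {"hand":255,"dp":[0,0,0.002],"roll":0}
    - {"hand":60,"dp":[0,0,0.002],"roll":0}
    - {"hand":60,"dp":[0,0,0.002],"roll":0}
    - {"hand":60,"dp":[0,0,0.002],"roll":0}
    - {"hand":60,"dp":[0,0,0.002],"roll":0}
    - {"hand":60,"dp":[0,0,0.002],"roll":0}

```text
clock: 9.62
tcp_pos: [0.4586, -0.0625, 0.0105]
eef_rot: [0.0, 0.758, 0.653, 0.0]
wrist_force: [-0.6, -0.9, -0.0]
finger_gap: 0.762
```

Run:
```python
from h import *
go([.4584,-.0627,.14]);w=cam("wrist","w10");crop(w,"w10b",100,100,312,264,2.4)
```

```text
tcp [ 0.4586 -0.0625  0.0105] F [-0.6 -0.9 -0. ] gap 64.8 t 9.6167  tool delta [-2.000e-04 -1.000e-04 -1.295e-01]
```

View pics/w10b.png

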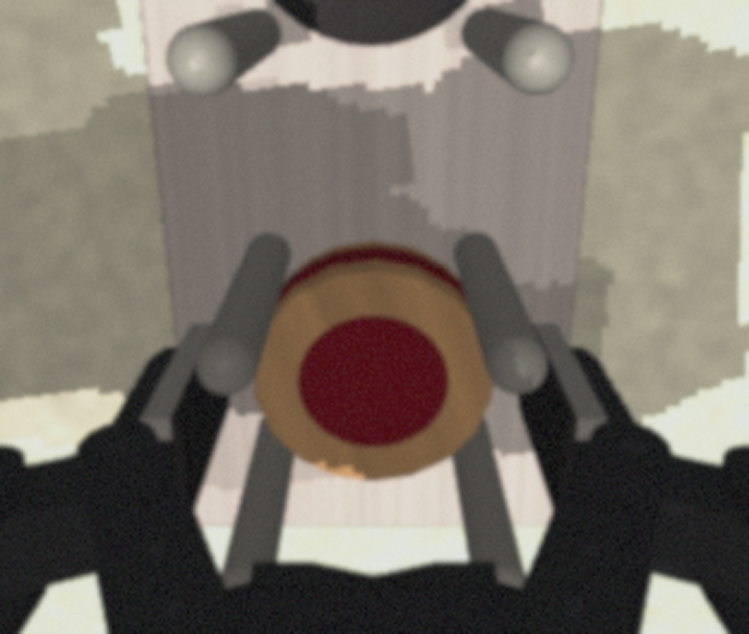

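Request:
send_rows:
  deltas:
    - {"hand":50,"dp":[0,0,-0.02],"roll":0}
    - {"hand":40,"dp":[0,0,-0.05],"roll":0}
    - {"hand":40,"dp":[0,0,-0.08],"roll":0}
    - {"hand":40,"dp":[-0.01,0.003,-0.11],"roll":0}
    - {"hand":40,"dp":[-0.04,0.014,-0.12],"roll":0}
    - {"hand":40,"dp":[-0.07,0.025,-0.12],"roll":0}
    - {"hand":40,"dp":[-0.1,0.035,-0.12],"roll":0}
    - {"hand":40,"dp":[-0.13,0.045,-0.12],"roll":0}
    - {"hand":40,"dp":[-0.16,0.055,-0.12],"roll":0}
    - {"hand":40,"dp":[-0.19,0.066,-0.115],"roll":0}
    - {"hand":40,"dp":[-0.2138,0.0745,-0.11],"roll":0}
    - {"hand":40,"dp":[-0.2138,0.0745,-0.11],"roll":0}

```text
clock: 10.67
tcp_pos: [0.4997, -0.2914, 0.1198]
eef_rot: [0.001, 0.76, 0.65, -0.001]
wrist_force: [0.1, -0.2, -0.2]
finger_gap: 0.842
```

Request:
send_rows:
  deltas:
    - {"hand":40,"dp":[0,0,0],"roll":0}
    - {"hand":40,"dp":[0,0,0],"roll":0}
    - {"hand":40,"dp":[0,0,0],"roll":0}

```text
clock: 10.92
tcp_pos: [0.5005, -0.2833, 0.1205]
eef_rot: [-0.0, 0.757, 0.653, 0.0]
wrist_force: [-0.6, 0.2, 0.2]
finger_gap: 0.845
```

Run:
```python
from h import *
go([.5002,-.285,.006]);w=cam("wrist","w11");crop(w,"w11b",0,0,512,384,1.5)
```

```text
tcp [ 0.5005 -0.2833  0.1205] F [-0.6  0.2  0.2] gap 71.9 t 10.9167  tool delta [-1.900e-03 -1.000e-04  1.145e-01]
```

View pics/w11b.png

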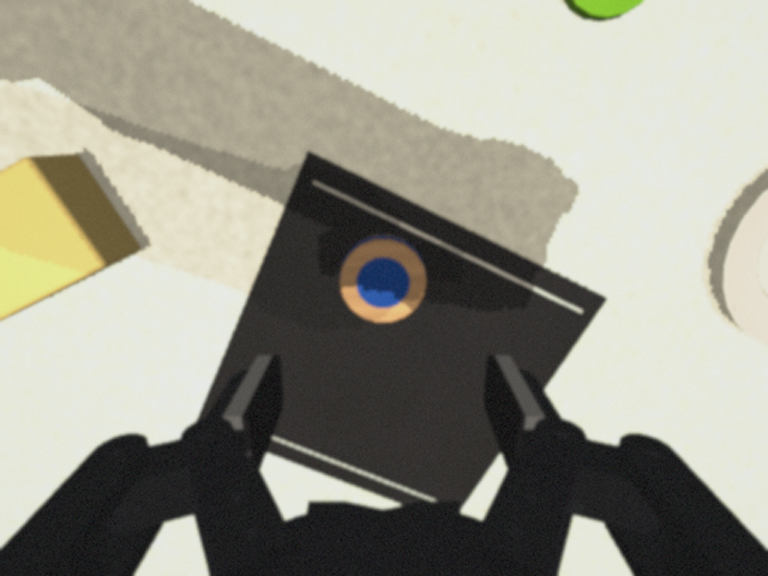

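Run:
```python
from h import *
w=load("w11");f=lambda x,y:((x+.5)/1.5-.5,(y+.5)/1.5-.5)
p=onz(w,*f(383,282),.021);print(p, tri([(w,*f(383,282)),(load("w1"),*f(404,175.5))]));go([p[0]-.001,p[1]+.0002,.006])
```

```text
[ 0.50142799 -0.28494005  0.021     ] (array([ 0.50137202, -0.28505057,  0.0206312 ]), [0.04008227977302161, 0.040082279772986056])
tcp [ 0.5007 -0.2833  0.1206] F [0.1 0.2 0.7] gap 71.6 t 10.9667  tool delta [-1.600e-03 -1.000e-04  1.146e-01]
```

Height 20.6 mm, consistent with 21 mm. Descend and grip.

Request:
send_rows:
  deltas:
    - {"hand":40,"dp":[-0.0016,0,0.02],"roll":0}
    - {"hand":40,"dp":[-0.0016,0,0.04],"roll":0}
    - {"hand":40,"dp":[-0.0016,0,0.06],"roll":0}
    - {"hand":40,"dp":[-0.0016,0,0.08],"roll":0}
    - {"hand":40,"dp":[-0.0016,0,0.095],"roll":0}
    - {"hand":40,"dp":[-0.0016,0,0.106],"roll":0}
    - {"hand":40,"dp":[-0.0016,0,0.1146],"roll":0}
    - {"hand":40,"dp":[-0.0016,0,0.1146],"roll":0}
    - {"hand":40,"dp":[-0.0016,0,0.1146],"roll":0}

```text
clock: 11.72
tcp_pos: [0.5005, -0.2863, 0.0061]
eef_rot: [0.0, 0.758, 0.653, 0.0]
wrist_force: [-0.2, 0.0, 0.3]
finger_gap: 0.841
```

Request:
send_rows:
  deltas:
    - {"hand":255,"dp":[0,0,0],"roll":0}
    - {"hand":255,"dp":[0,0,0],"roll":0}
    - {"hand":255,"dp":[0,0,0],"roll":0}
    - {"hand":255,"dp":[0,0,0],"roll":0}
    - {"hand":255,"dp":[0,0,0],"roll":0}
    - {"hand":255,"dp":[0,0,0],"roll":0}

```text
clock: 12.22
tcp_pos: [0.5012, -0.287, 0.0075]
eef_rot: [0.001, 0.758, 0.652, 0.001]
wrist_force: [-0.2, 0.8, 6.2]
finger_gap: 0.579
```

Run:
```python
from h import *
go([.4584,-.0627,.14]);w=cam("wrist","w12");crop(w,"w12b",100,100,312,264,2.4)
```

```text
tcp [ 0.5012 -0.287   0.0075] F [-0.2  0.8  6.2] gap 49.2 t 12.2167  tool delta [ 0.2154 -0.0753 -0.1328]
```

View pics/w12b.png

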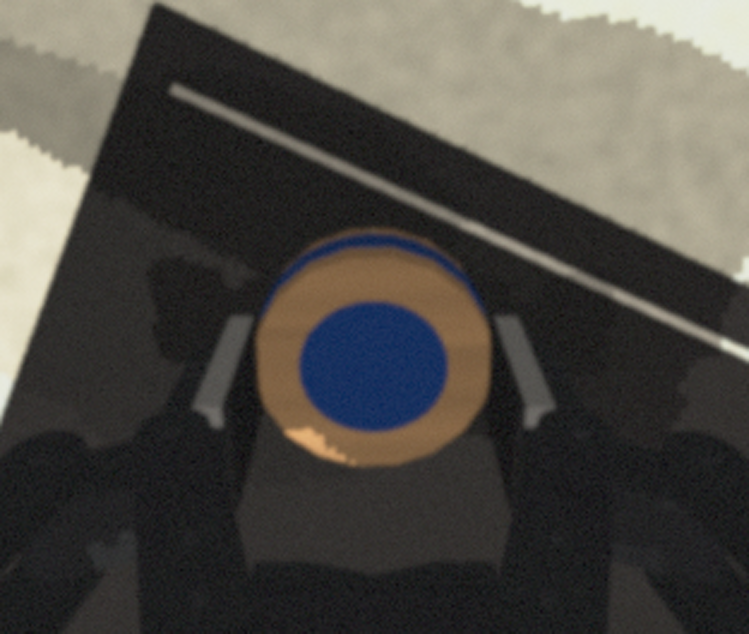

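Request:
send_rows:
  deltas:
    - {"hand":255,"dp":[0,0,-0.02],"roll":0}
    - {"hand":255,"dp":[0,0,-0.05],"roll":0}
    - {"hand":255,"dp":[0,0,-0.08],"roll":0}
    - {"hand":255,"dp":[0.01,-0.001,-0.11],"roll":0}
    - {"hand":255,"dp":[0.04,-0.01,-0.135],"roll":0}
    - {"hand":255,"dp":[0.07,-0.02,-0.135],"roll":0}
    - {"hand":255,"dp":[0.1,-0.03,-0.135],"roll":0}
    - {"hand":255,"dp":[0.13,-0.04,-0.135],"roll":0}
    - {"hand":255,"dp":[0.16,-0.05,-0.135],"roll":0}
    - {"hand":255,"dp":[0.19,-0.06,-0.135],"roll":0}
    - {"hand":255,"dp":[0.22,-0.07,-0.135],"roll":0}
    - {"hand":255,"dp":[0.25,-0.074,-0.135],"roll":0}

```text
clock: 13.27
tcp_pos: [0.4629, -0.027, 0.1415]
eef_rot: [0.0, 0.758, 0.652, 0.0]
wrist_force: [1.0, -0.1, -0.8]
finger_gap: 0.584
```

Request:
send_rows:
  deltas:
    - {"hand":255,"dp":[0.02,0,0],"roll":0}
    - {"hand":255,"dp":[0.05,0,0],"roll":0}
    - {"hand":255,"dp":[0.07,0,0],"roll":0}
    - {"hand":255,"dp":[0.07,0,0],"roll":0}
    - {"hand":255,"dp":[0.07,0,0],"roll":0}
    - {"hand":255,"dp":[0.07,0,0],"roll":0}

```text
clock: 13.77
tcp_pos: [0.4744, 0.04, 0.1412]
eef_rot: [0.0, 0.758, 0.652, -0.0]
wrist_force: [-0.1, -0.3, -1.4]
finger_gap: 0.578
```

Run:
```python
from h import *
w=load("w12");f=lambda x,y:((x+.5)/2.4-.5+100,(y+.5)/2.4-.5+100)
tx=np.array([.150,.989]);ty=np.array([.989,-.150])
p=onz(w,*f(373,367),.021);o=p[:2]-[.5012,-.287];print("off tool",o@tx,o@ty,"red",np.array([.99,-.22])@tx,np.array([.99,-.22])@ty)
go([.4871,.1254,.145]);w=cam("wrist","w13");crop(w,"w13b",0,0,512,384,1.5)
```

```text
off tool 0.00189975965397446 0.001015166315503002 red -0.06908 1.01211
tcp [0.4744 0.04   0.1412] F [-0.1 -0.3 -1.4] gap 49.2 t 13.7667  tool delta [ 0.0864 -0.0002 -0.0039]
```

View pics/w13b.png

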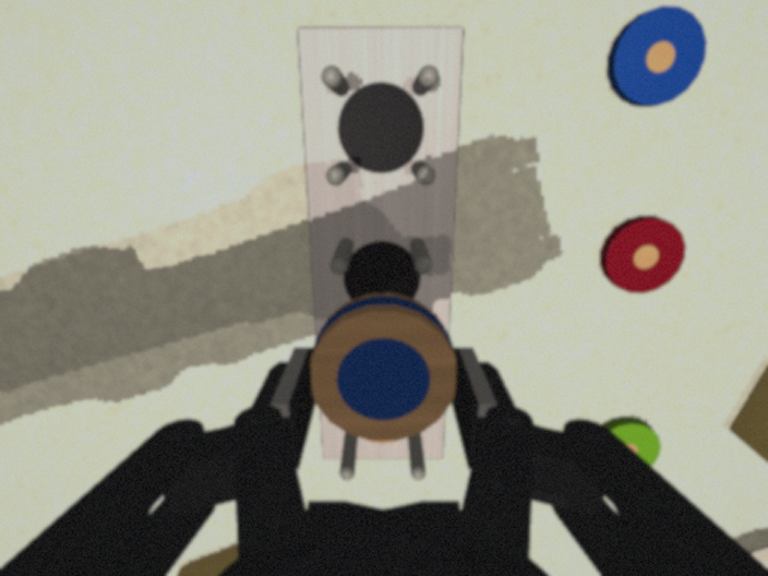

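Run:
```python
from h import *
w=load("w13");f=lambda x,y:((x+.5)/1.5-.5,(y+.5)/1.5-.5)
tx=np.array([.150,.989]);ty=np.array([.989,-.150])
c=onz(w,*f(381,128),.008)
P=[onz(w,*f(*q),.058) for q in [(334,77),(429,77),(336,174),(424,174)]];m=np.mean(P,0);print(c,m)
t=(c+m)[:2]/2-.0019*tx-.001*ty;print(t,np.array([.4871,.1254])-.0019*tx)
go([*t,.07])
for k,q in dict(dB=(660,57),dR=(646,257)).items(): print(k,onz(w,*f(*q),.01))
```

```text
[0.48715844 0.12399296 0.008     ] [0.48715316 0.123744   0.058     ]
[0.4858818  0.12213938] [0.486815  0.1235209]
tcp [0.4744 0.0395 0.1411] F [ 0.   0.9 -0.1] gap 49.2 t 13.8167  tool delta [ 0.0834 -0.0011  0.0711]
dB [0.65047909 0.13801861 0.01      ]
dR [0.64759753 0.01867036 0.01      ]
```

Request:
send_rows:
  deltas:
    - {"hand":255,"dp":[0.02,0,0],"roll":0}
    - {"hand":255,"dp":[0.045,0,0],"roll":0}
    - {"hand":255,"dp":[0.07,-0.0008,0.01],"roll":0}
    - {"hand":255,"dp":[0.084,-0.0008,0.03],"roll":0}
    - {"hand":255,"dp":[0.084,-0.0008,0.05],"roll":0}
    - {"hand":255,"dp":[0.084,-0.0008,0.065],"roll":0}
    - {"hand":255,"dp":[0.084,-0.0008,0.075],"roll":0}
    - {"hand":255,"dp":[0.084,-0.0008,0.075],"roll":0}
    - {"hand":255,"dp":[0.084,-0.0008,0.075],"roll":0}
    - {"hand":255,"dp":[0.084,-0.0008,0.075],"roll":0}
    - {"hand":255,"dp":[0.084,-0.0008,0.075],"roll":0}

```text
clock: 14.73
tcp_pos: [0.4871, 0.1239, 0.067]
eef_rot: [0.0, 0.758, 0.652, 0.001]
wrist_force: [-0.0, -0.7, -0.4]
finger_gap: 0.579
```

Run:
```python
from h import *
go([.4863,.1228,.040]);w=cam("wrist","w14");crop(w,"w14b",100,100,312,264,2.4)
```

```text
tcp [0.4871 0.1239 0.067 ] F [-0.  -0.7 -0.4] gap 49.2 t 14.7333  tool delta [-0.0012 -0.0007  0.027 ]
```

View pics/w14b.png

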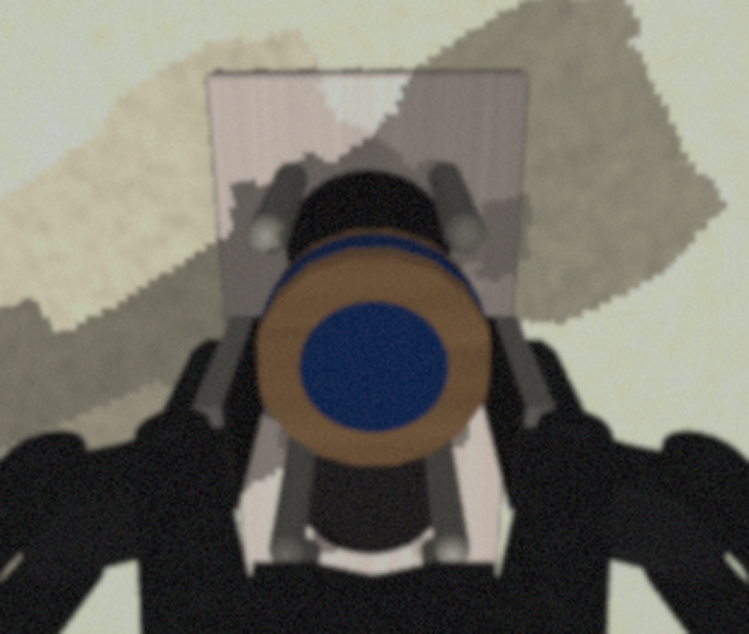

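```bash
cat >> h.py <<'E'
tx=np.array([.150,.989]);ty=np.array([.989,-.150])
def comp(w,f,pins,part,ztop,front=.0233):
    P=[onz(w,*f(*q),.057)[:2] for q in pins];m=np.mean(P,0)
    if len(pins)==2: m=m-tx*front
    p=onz(w,*f(*part),ztop)[:2];e=m-p
    print("pocket",m,"part",p,"move tool",(e@tx).round(4),(e@ty).round(4))
f24=lambda x,y:((x+.5)/2.4-.5+100,(y+.5)/2.4-.5+100)
E
python3 - <<'E'
from h import *
comp(load("w14"),f24,[(267,231),(465,231)],(373,367),.0805)
comp(load("w7"),f24,[(272,228),(465,230)],(373,382),.087)
E
```

```text
pocket [0.48669557 0.12483938] part [0.48842687 0.12563183] move tool -0.001 -0.0016
pocket [ 0.45948949 -0.06276799] part [ 0.46045963 -0.06309005] move tool 0.0002 -0.001
```

Request:
send_rows:
  deltas:
    - {"hand":255,"dp":[-0.001,-0.0014,0],"roll":0}
    - {"hand":255,"dp":[-0.001,-0.0014,0.005],"roll":0}
    - {"hand":255,"dp":[-0.001,-0.0014,0.01],"roll":0}
    - {"hand":255,"dp":[-0.001,-0.0014,0.015],"roll":0}
    - {"hand":255,"dp":[-0.001,-0.0014,0.02],"roll":0}
    - {"hand":255,"dp":[-0.001,-0.0014,0.025],"roll":0}
    - {"hand":255,"dp":[-0.001,-0.0014,0.025],"roll":0}
    - {"hand":255,"dp":[-0.001,-0.0014,0.025],"roll":0}

```text
clock: 15.45
tcp_pos: [0.4844, 0.1232, 0.0404]
eef_rot: [-0.0, 0.758, 0.653, -0.0]
wrist_force: [1.1, 0.7, -0.1]
finger_gap: 0.583
```

Run:
```python
from h import *
go([.4863,.1228,.0125]);w=cam("wrist","w15");crop(w,"w15b",100,100,312,264,2.4)
```

```text
tcp [0.4844 0.1232 0.0404] F [ 1.1  0.7 -0.1] gap 49.5 t 15.45  tool delta [-0.0001  0.0019  0.0279]
```

View pics/w15b.png

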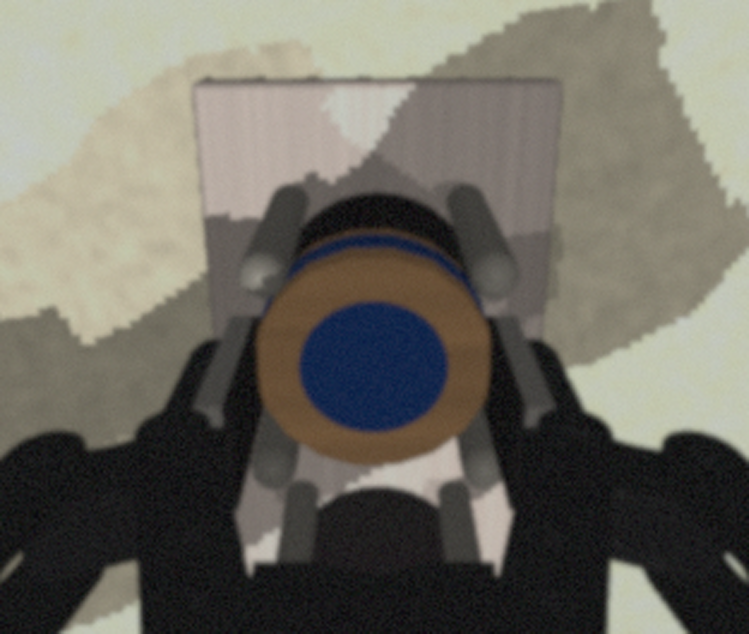

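Run:
```python
from h import *
comp(load("w15"),f24,[(263,273),(493,272),(274,469),(481,469)],(373,367),.054)
```

```text
pocket [0.48672115 0.1246207 ] part [0.48578085 0.12504186] move tool -0.0003 0.001
```

Request:
send_rows:
  deltas:
    - {"hand":255,"dp":[-0.0003,0.001,0],"roll":0}
    - {"hand":255,"dp":[-0.0003,0.001,0.005],"roll":0}
    - {"hand":255,"dp":[-0.0003,0.001,0.01],"roll":0}
    - {"hand":255,"dp":[-0.0003,0.001,0.015],"roll":0}
    - {"hand":255,"dp":[-0.0003,0.001,0.02],"roll":0}
    - {"hand":255,"dp":[-0.0003,0.001,0.025],"roll":0}
    - {"hand":255,"dp":[-0.0003,0.001,0.0275],"roll":0}
    - {"hand":255,"dp":[-0.0003,0.001,0.0275],"roll":0}
    - {"hand":255,"dp":[-0.0003,0.001,0.0275],"roll":0}
    - {"hand":255,"dp":[-0.0003,0.001,0.0275],"roll":0}

```text
clock: 16.33
tcp_pos: [0.4857, 0.1229, 0.0134]
eef_rot: [0.0, 0.758, 0.653, 0.0]
wrist_force: [0.5, 0.1, -0.5]
finger_gap: 0.578
```

Run:
```python
from h import *
go([.4863,.1228,.0125]);w=cam("wrist","w16");crop(w,"w16b",100,100,312,264,2.4)
```

```text
tcp [0.4857 0.1229 0.0134] F [ 0.5  0.1 -0.5] gap 49.1 t 16.3333  tool delta [0.     0.0006 0.0009]
```

View pics/w16b.png

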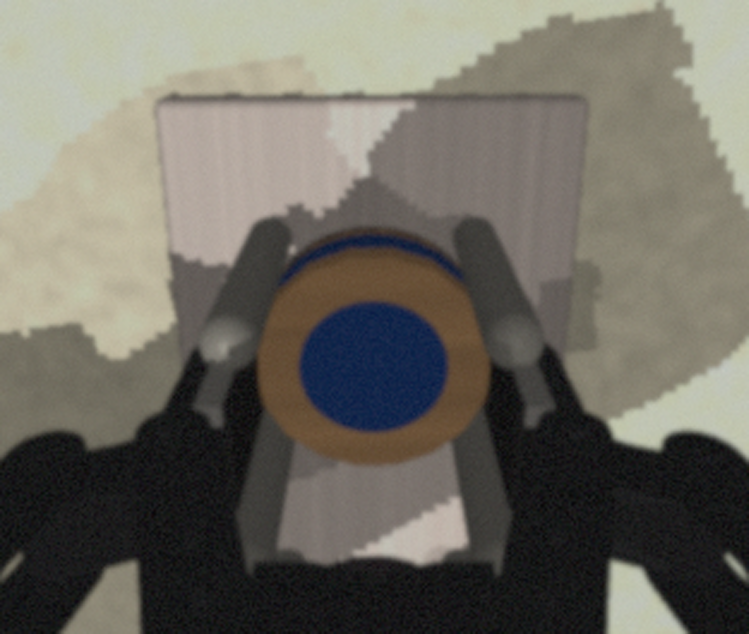

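Request:
send_rows:
  deltas:
    - {"hand":255,"dp":[0,0,0.0012],"roll":0}
    - {"hand":255,"dp":[0,0,0.0012],"roll":0}
    - {"hand":255,"dp":[0,0,0.0012],"roll":0}
    - {"hand":50,"dp":[0,0,0.0012],"roll":0}
    - {"hand":50,"dp":[0,0,0.0012],"roll":0}
    - {"hand":50,"dp":[0,0,0.0012],"roll":0}
    - {"hand":50,"dp":[0,0,0.0012],"roll":0}
    - {"hand":50,"dp":[0,0,0.0012],"roll":0}
    - {"hand":50,"dp":[0,0,0.0012],"roll":0}

```text
clock: 17.13
tcp_pos: [0.4856, 0.1228, 0.0121]
eef_rot: [-0.0, 0.758, 0.653, -0.0]
wrist_force: [-0.1, -0.0, -0.5]
finger_gap: 0.801
```

Request:
send_rows:
  deltas:
    - {"hand":50,"dp":[0,0,-0.02],"roll":0}
    - {"hand":40,"dp":[0,0,-0.05],"roll":0}
    - {"hand":40,"dp":[0,0,-0.08],"roll":0}
    - {"hand":40,"dp":[0,0,-0.11],"roll":0}
    - {"hand":40,"dp":[0,0,-0.14],"roll":0}
    - {"hand":40,"dp":[0,0,-0.16],"roll":0}
    - {"hand":40,"dp":[0,0,-0.16],"roll":0}
    - {"hand":40,"dp":[0,0,-0.16],"roll":0}

```text
clock: 17.8
tcp_pos: [0.4862, 0.123, 0.1733]
eef_rot: [0.001, 0.758, 0.652, 0.001]
wrist_force: [0.2, -0.4, -0.6]
finger_gap: 0.844
```

Run:
```python
from h import *
go([.5244,.2831,.175]);w=cam("wrist","w17");crop(w,"w17b",0,0,512,384,1.5)
```

```text
tcp [0.4862 0.123  0.1733] F [ 0.2 -0.4 -0.6] gap 71.7 t 17.8  tool delta [ 0.164   0.014  -0.0015]
```

View pics/w17b.png

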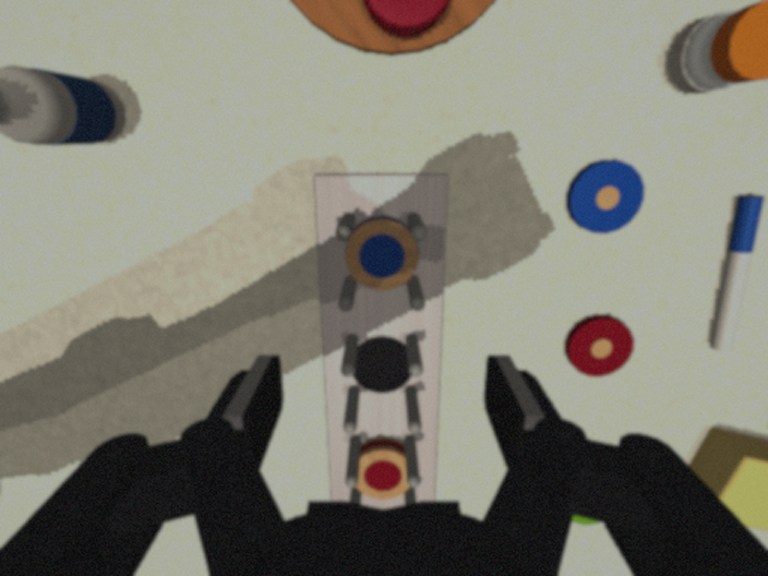

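Request:
send_rows:
  deltas:
    - {"hand":40,"dp":[0.025,0.003,0],"roll":0}
    - {"hand":40,"dp":[0.055,0.006,0],"roll":0}
    - {"hand":40,"dp":[0.085,0.009,0],"roll":0}
    - {"hand":40,"dp":[0.115,0.012,0],"roll":0}
    - {"hand":40,"dp":[0.145,0.014,0.005],"roll":0}
    - {"hand":40,"dp":[0.164,0.014,0.01],"roll":0}
    - {"hand":40,"dp":[0.164,0.014,0.015],"roll":0}
    - {"hand":40,"dp":[0.164,0.014,0.015],"roll":0}
    - {"hand":40,"dp":[0.164,0.014,0.015],"roll":0}
    - {"hand":40,"dp":[0.164,0.014,0.015],"roll":0}

```text
clock: 18.68
tcp_pos: [0.5237, 0.2811, 0.1565]
eef_rot: [0.0, 0.758, 0.652, -0.001]
wrist_force: [0.4, -1.1, 0.1]
finger_gap: 0.841
```

Run:
```python
from h import *
print("bottle",onz(load("scA"),381,241,0),onz(load("siA"),156,164,0))
go([.5244,.2831,.175]);w=cam("wrist","w18");crop(w,"w18b",0,0,512,384,1.5)
```

```text
bottle [0.31880007 0.25995272 0.        ] [0.30990047 0.2495131  0.        ]
tcp [0.5237 0.2811 0.1565] F [ 0.4 -1.1  0.1] gap 71.4 t 18.6833  tool delta [ 0.0021  0.0004 -0.0185]
```

View pics/w18b.png

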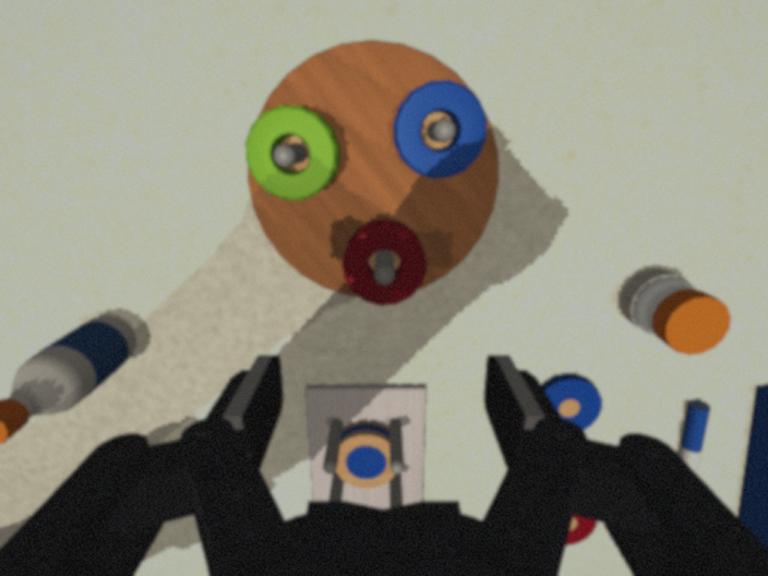

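Run:
```python
from h import *
w=load("w18");s=load("scA");f=lambda x,y:((x+.5)/1.5-.5,(y+.5)/1.5-.5)
g=lambda x,y:(290+(x+.5)/4-.5,200+(y+.5)/4-.5)
for n,c,t,sc in [("R",(384.5,263.5),(383.5,272),(181,389)),("G",(291.5,152.5),(288,155),(355,438)),("B",(440.5,129),(443,131),(245,553))]:
    print(n,"ring",onz(w,*f(*c),.042)[:2],"tip",onz(w,*f(*t),.060)[:2],"tri",tri([(w,*f(*c)),(s,*g(*sc))]))
p=onz(w,*f(384.5,263.5),.042);go([p[0]-.001,p[1],.03])
```

```text
R ring [0.52646297 0.28591701] tip [0.52586427 0.28620889] tri (array([0.5264843 , 0.28591978, 0.04016387]), [0.5289511896460865, 0.5289511896461493])
G ring [0.48376578 0.35935018] tip [0.48537866 0.35853489] tri (array([0.48237237, 0.35999334, 0.03634386]), [0.7252021107344657, 0.7252021107345843])
B ring [0.56938507 0.35917176] tip [0.5683126  0.35815864] tri (array([0.5693803 , 0.35977785, 0.04110531]), [0.6251969148230837, 0.625196914822989])
tcp [0.524  0.2812 0.157 ] F [ 0.2 -0.5  0.1] gap 71.6 t 18.7333  tool delta [0.005  0.0008 0.127 ]
```

Request:
send_rows:
  deltas:
    - {"hand":40,"dp":[0.005,0.0008,0.02],"roll":0}
    - {"hand":40,"dp":[0.005,0.0008,0.045],"roll":0}
    - {"hand":40,"dp":[0.005,0.0008,0.07],"roll":0}
    - {"hand":40,"dp":[0.005,0.0008,0.09],"roll":0}
    - {"hand":40,"dp":[0.005,0.0008,0.1],"roll":0}
    - {"hand":40,"dp":[0.005,0.0008,0.1],"roll":0}
    - {"hand":40,"dp":[0.005,0.0008,0.1],"roll":0}
    - {"hand":40,"dp":[0.005,0.0008,0.1],"roll":0}

```text
clock: 19.4
tcp_pos: [0.5265, 0.288, 0.0587]
eef_rot: [0.0, 0.758, 0.652, 0.001]
wrist_force: [-0.1, -0.1, 0.2]
finger_gap: 0.842
```

Run:
```python
from h import *
go([.5255,.286,.022]);w=cam("wrist","w19");crop(w,"w19b",100,100,312,264,2.4)
```

```text
tcp [0.5265 0.288  0.0587] F [-0.1 -0.1  0.2] gap 71.5 t 19.4  tool delta [-0.0022 -0.0007  0.0367]
```

View pics/w19b.png

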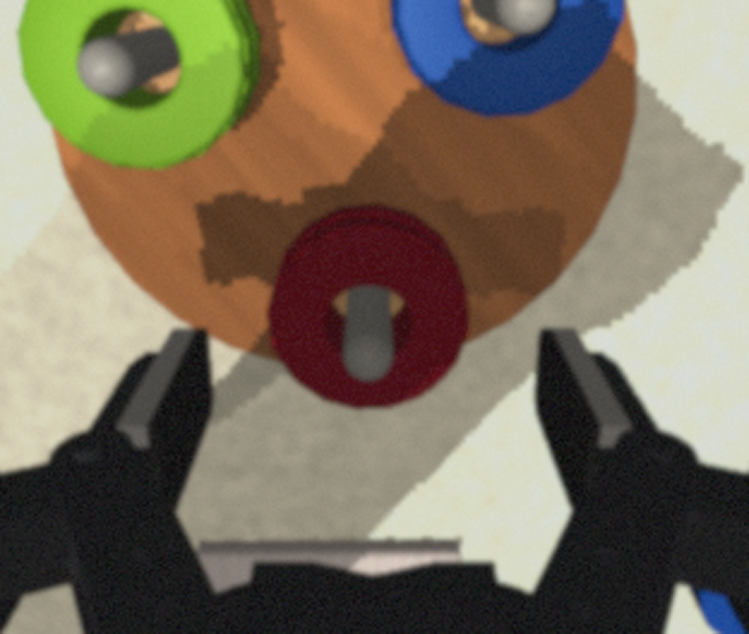

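Run:
```python
from h import *
w=load("w19");p=onz(w,*f24(369,313),.042);print(p);print(onz(w,*f24(369,360),.060));go([*(p[:2]-.001*ty),.022])
```

```text
[0.52644369 0.28727338 0.042     ]
[0.52604807 0.28435022 0.06      ]
tcp [0.5265 0.2882 0.0589] F [ 0.5 -0.1 -1.1] gap 71.9 t 19.45  tool delta [-0.001  -0.001   0.0369]
```

Request:
send_rows:
  deltas:
    - {"hand":40,"dp":[-0.0015,-0.001,0.01],"roll":0}
    - {"hand":40,"dp":[-0.0015,-0.001,0.02],"roll":0}
    - {"hand":40,"dp":[-0.0015,-0.001,0.03],"roll":0}
    - {"hand":40,"dp":[-0.0015,-0.001,0.037],"roll":0}
    - {"hand":40,"dp":[-0.0015,-0.001,0.037],"roll":0}
    - {"hand":40,"dp":[-0.0015,-0.001,0.037],"roll":0}
    - {"hand":255,"dp":[-0.0015,-0.001,0.037],"roll":0}
    - {"hand":255,"dp":[-0.0015,-0.001,0.037],"roll":0}
    - {"hand":255,"dp":[-0.0015,-0.001,0.037],"roll":0}
    - {"hand":255,"dp":[-0.0015,-0.001,0.037],"roll":0}
    - {"hand":255,"dp":[-0.0015,-0.001,0.037],"roll":0}
    - {"hand":255,"dp":[-0.0015,-0.001,0.037],"roll":0}

```text
clock: 20.45
tcp_pos: [0.5248, 0.2869, 0.0211]
eef_rot: [0.0, 0.758, 0.653, 0.001]
wrist_force: [-0.1, -0.9, 5.1]
finger_gap: 0.584
```

Run:
```python
from h import *
go([.5255,.286,.022]);w=cam("wrist","w20");crop(w,"w20b",100,100,312,264,2.4)
```

```text
tcp [0.5248 0.2869 0.0211] F [-0.1 -0.9  5.1] gap 49.6 t 20.45  tool delta [-0.0008  0.0009 -0.0009]
```

View pics/w20b.png

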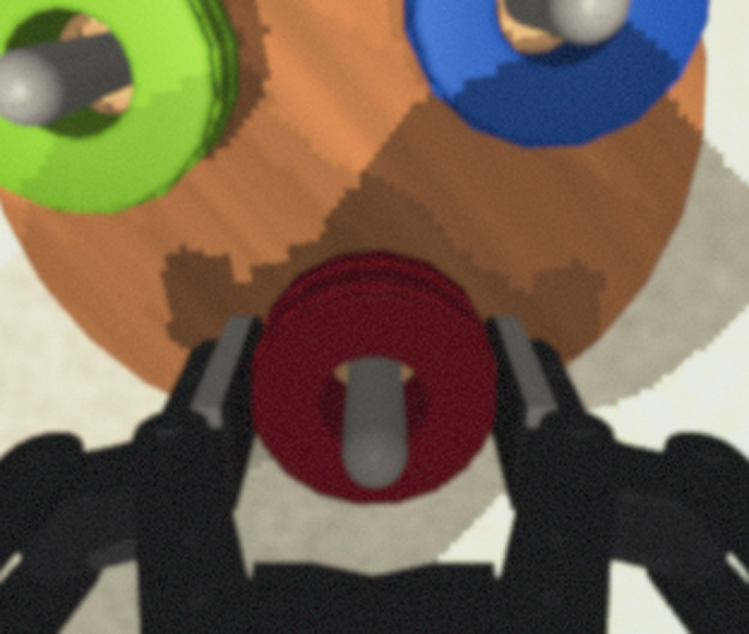

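Request:
send_rows:
  deltas:
    - {"hand":255,"dp":[0,0,-0.008],"roll":0}
    - {"hand":255,"dp":[0,0,-0.02],"roll":0}
    - {"hand":255,"dp":[0,0,-0.04],"roll":0}
    - {"hand":255,"dp":[0,0,-0.06],"roll":0}
    - {"hand":255,"dp":[0,0,-0.08],"roll":0}
    - {"hand":255,"dp":[0,0,-0.1],"roll":0}
    - {"hand":255,"dp":[0,0,-0.12],"roll":0}
    - {"hand":255,"dp":[0,0,-0.13],"roll":0}
    - {"hand":255,"dp":[0,0,-0.13],"roll":0}
    - {"hand":255,"dp":[0,0,-0.13],"roll":0}

```text
clock: 21.33
tcp_pos: [0.5241, 0.2863, 0.1505]
eef_rot: [0.0, 0.758, 0.652, 0.0]
wrist_force: [0.5, -0.3, -0.8]
finger_gap: 0.588
```

Run:
```python
from h import *
w=load("w20");p=onz(w,*f24(374.5,388),.042);o=p[:2]-[.5248,.2869];print("off",o@tx,o@ty)
go([.4586,-.0625,.15]);w=cam("wrist","w21");crop(w,"w21b",100,100,312,264,2.4)
```

```text
off 0.00153106422412643 0.001297154378194312
tcp [0.5241 0.2863 0.1505] F [ 0.5 -0.3 -0.8] gap 50.0 t 21.3333  tool delta [-0.3547 -0.013   0.0004]
```

View pics/w21b.png

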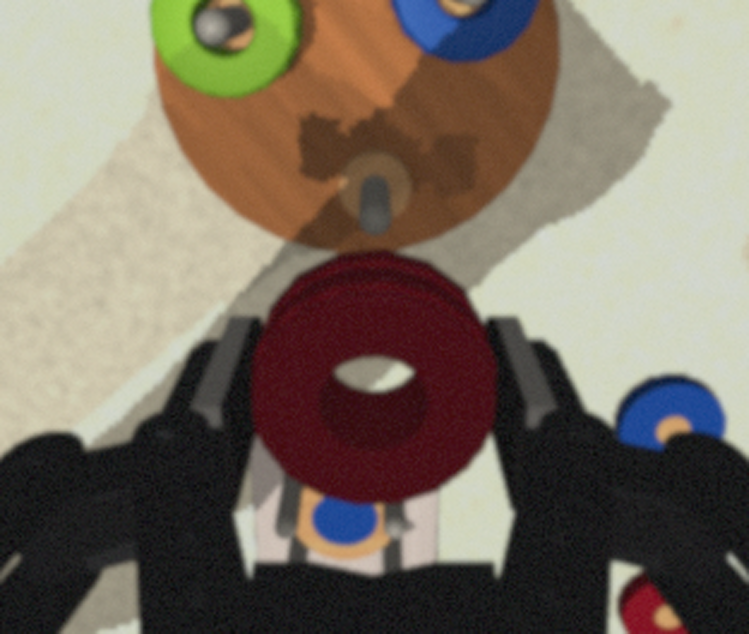

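Request:
send_rows:
  deltas:
    - {"hand":255,"dp":[-0.025,-0.001,0],"roll":0}
    - {"hand":255,"dp":[-0.055,-0.002,0],"roll":0}
    - {"hand":255,"dp":[-0.09,-0.003,0],"roll":0}
    - {"hand":255,"dp":[-0.125,-0.005,0],"roll":0}
    - {"hand":255,"dp":[-0.16,-0.006,0],"roll":0}
    - {"hand":255,"dp":[-0.195,-0.007,0],"roll":0}
    - {"hand":255,"dp":[-0.23,-0.008,0],"roll":0}
    - {"hand":255,"dp":[-0.265,-0.01,0],"roll":0}
    - {"hand":255,"dp":[-0.295,-0.011,0],"roll":0}
    - {"hand":255,"dp":[-0.325,-0.012,0],"roll":0}
    - {"hand":255,"dp":[-0.345,-0.013,0],"roll":0}
    - {"hand":255,"dp":[-0.355,-0.013,0],"roll":0}

```text
clock: 22.38
tcp_pos: [0.4566, -0.0658, 0.1489]
eef_rot: [-0.001, 0.759, 0.651, -0.002]
wrist_force: [-0.2, 0.2, -0.9]
finger_gap: 0.585
```

Request:
send_rows:
  deltas:
    - {"hand":255,"dp":[0,0,0],"roll":0}
    - {"hand":255,"dp":[0,0,0.01],"roll":0}
    - {"hand":255,"dp":[0,0,0.03],"roll":0}
    - {"hand":255,"dp":[0,0,0.05],"roll":0}
    - {"hand":255,"dp":[0,0,0.07],"roll":0}
    - {"hand":255,"dp":[0,0,0.08],"roll":0}
    - {"hand":255,"dp":[0,0,0.08],"roll":0}
    - {"hand":255,"dp":[0,0,0.08],"roll":0}
    - {"hand":255,"dp":[0,0,0.08],"roll":0}

```text
clock: 23.13
tcp_pos: [0.4594, -0.062, 0.0708]
eef_rot: [0.0, 0.757, 0.653, 0.001]
wrist_force: [0.9, -0.8, 0.7]
finger_gap: 0.583
```

Run:
```python
from h import *
go([.4586,-.0625,.04]);w=cam("wrist","w22");crop(w,"w22b",100,100,312,264,2.4)
```

```text
tcp [ 0.4594 -0.062   0.0708] F [ 0.9 -0.8  0.7] gap 49.6 t 23.1333  tool delta [-0.0006 -0.0008  0.0308]
```

View pics/w22b.png

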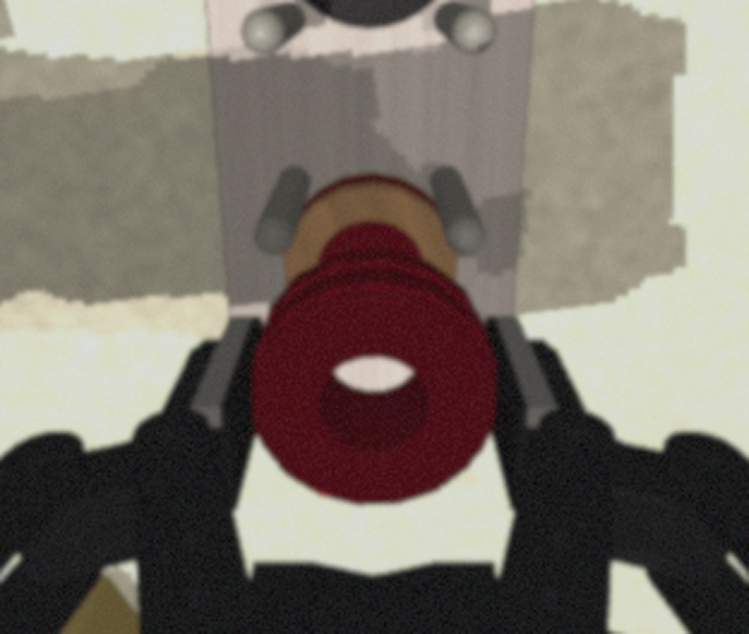

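Request:
send_rows:
  deltas:
    - {"hand":255,"dp":[-0.0006,-0.0006,0],"roll":0}
    - {"hand":255,"dp":[-0.0006,-0.0006,0.005],"roll":0}
    - {"hand":255,"dp":[-0.0006,-0.0006,0.01],"roll":0}
    - {"hand":255,"dp":[-0.0006,-0.0006,0.015],"roll":0}
    - {"hand":255,"dp":[-0.0006,-0.0006,0.02],"roll":0}
    - {"hand":255,"dp":[-0.0006,-0.0006,0.025],"roll":0}
    - {"hand":255,"dp":[-0.0006,-0.0006,0.03],"roll":0}
    - {"hand":255,"dp":[-0.0006,-0.0006,0.03],"roll":0}
    - {"hand":255,"dp":[-0.0006,-0.0006,0.03],"roll":0}

```text
clock: 23.93
tcp_pos: [0.458, -0.063, 0.0398]
eef_rot: [-0.0, 0.758, 0.653, -0.0]
wrist_force: [1.2, 0.7, -1.7]
finger_gap: 0.584
```

Run:
```python
from h import *
go([.4586,-.0625,.029]);w=cam("wrist","w23");crop(w,"w23b",100,100,312,264,2.4)
```

```text
tcp [ 0.458  -0.063   0.0398] F [ 1.2  0.7 -1.7] gap 49.7 t 23.9333  tool delta [0.0006 0.0005 0.0108]
```

View pics/w23b.png

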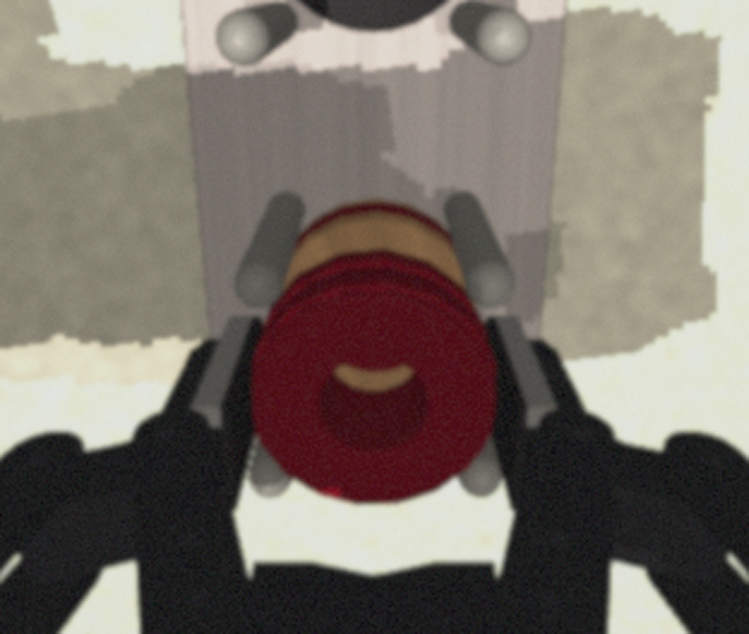

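Request:
send_rows:
  deltas:
    - {"hand":255,"dp":[0.0003,0.0004,0.004],"roll":0}
    - {"hand":255,"dp":[0.0003,0.0004,0.008],"roll":0}
    - {"hand":255,"dp":[0.0003,0.0004,0.0108],"roll":0}
    - {"hand":255,"dp":[0.0003,0.0004,0.0108],"roll":0}
    - {"hand":255,"dp":[0.0003,0.0004,0.0108],"roll":0}
    - {"hand":255,"dp":[0.0003,0.0004,0.0108],"roll":0}

```text
clock: 24.48
tcp_pos: [0.4582, -0.063, 0.0292]
eef_rot: [-0.0, 0.758, 0.653, -0.0]
wrist_force: [-0.3, -0.6, -1.8]
finger_gap: 0.584
```

Request:
send_rows:
  deltas:
    - {"hand":50,"dp":[0,0,0],"roll":0}
    - {"hand":50,"dp":[0,0,0],"roll":0}
    - {"hand":50,"dp":[0,0,0],"roll":0}
    - {"hand":50,"dp":[0,0,0],"roll":0}
    - {"hand":50,"dp":[0,0,0],"roll":0}

```text
clock: 24.9
tcp_pos: [0.4584, -0.063, 0.0294]
eef_rot: [0.0, 0.758, 0.653, 0.0]
wrist_force: [-0.4, 0.0, 0.1]
finger_gap: 0.804
```

Run:
```python
from h import *
go([.4586,-.0625,.175]);w=cam("wrist","w24");crop(w,"w24b",100,100,312,264,2.4)
```

```text
tcp [ 0.4584 -0.063   0.0294] F [-0.4  0.   0.1] gap 68.3 t 24.9  tool delta [ 0.0005  0.0002 -0.1456]
```

View pics/w24b.png

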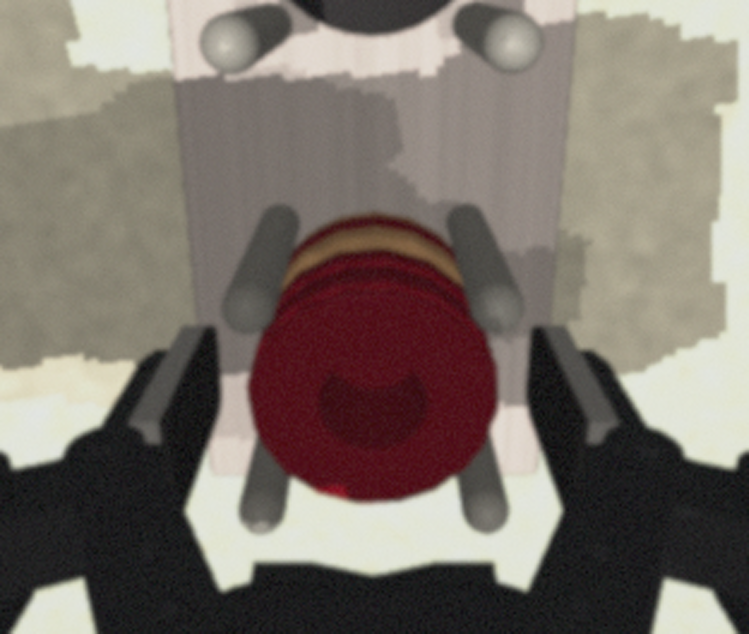

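Request:
send_rows:
  deltas:
    - {"hand":40,"dp":[0,0,-0.03],"roll":0}
    - {"hand":40,"dp":[0,0,-0.06],"roll":0}
    - {"hand":40,"dp":[0,0,-0.09],"roll":0}
    - {"hand":40,"dp":[0,0,-0.12],"roll":0}
    - {"hand":40,"dp":[0.03,0,-0.145],"roll":0}
    - {"hand":40,"dp":[0.06,0,-0.145],"roll":0}
    - {"hand":40,"dp":[0.1,0.02,-0.145],"roll":0}
    - {"hand":40,"dp":[0.14,0.06,-0.145],"roll":0}
    - {"hand":40,"dp":[0.18,0.06,-0.145],"roll":0}

```text
clock: 25.7
tcp_pos: [0.543, 0.0934, 0.1751]
eef_rot: [0.002, 0.759, 0.651, 0.001]
wrist_force: [1.1, -1.2, -0.2]
finger_gap: 0.84
```

Run:
```python
from h import *
go([.5686,.358,.15]);d=cam("side","d25");crop(d,"d25b",190,140,130,110,6);s=cam("scene","s25");crop(s,"s25b",200,150,130,110,6)
```

```text
tcp [0.543  0.0934 0.1751] F [ 1.1 -1.2 -0.2] gap 71.4 t 25.7  tool delta [ 0.2654 -0.0152  0.025 ]
```

View pics/d25b.png

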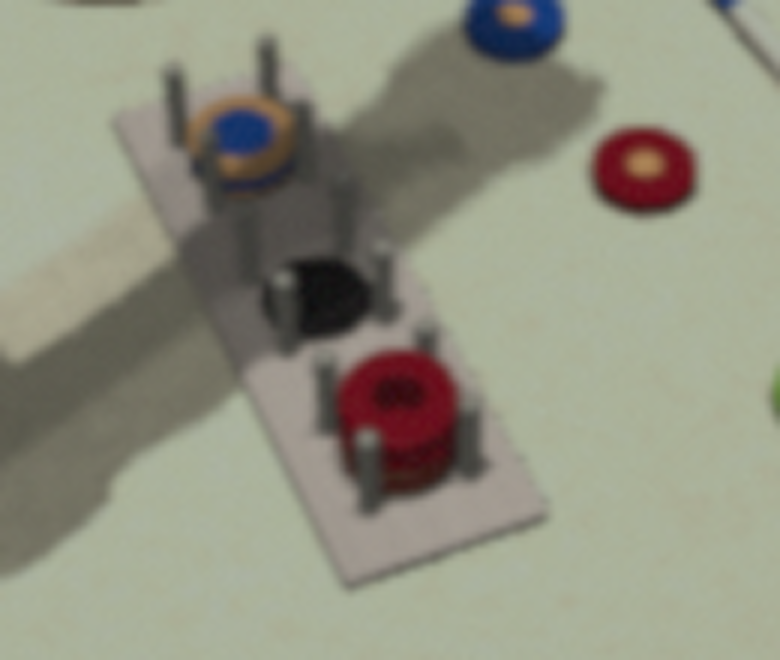

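View pics/s25b.png

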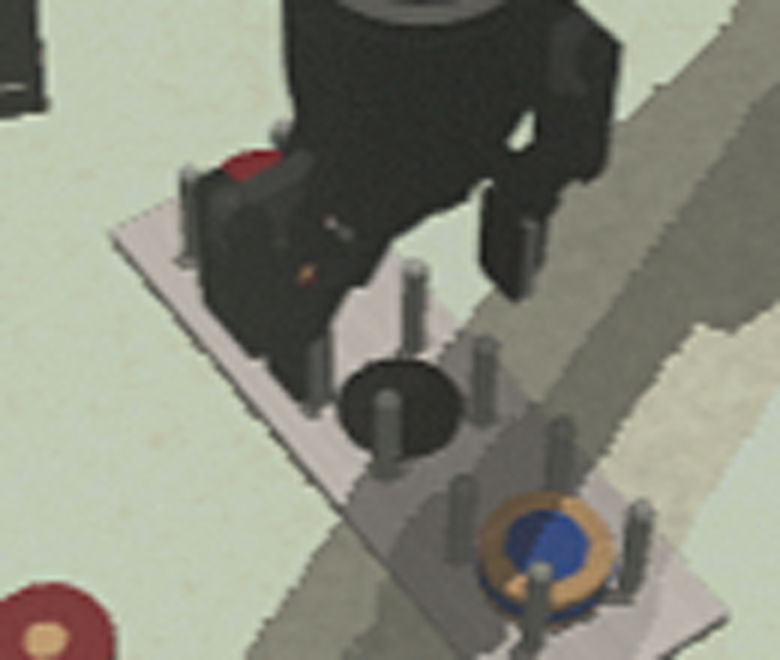

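Request:
send_rows:
  deltas:
    - {"hand":40,"dp":[0.03,-0.002,0],"roll":0}
    - {"hand":40,"dp":[0.065,-0.004,0],"roll":0}
    - {"hand":40,"dp":[0.1,-0.006,0],"roll":0}
    - {"hand":40,"dp":[0.135,-0.008,0],"roll":0}
    - {"hand":40,"dp":[0.17,-0.01,0],"roll":0}
    - {"hand":40,"dp":[0.205,-0.012,0.01],"roll":0}
    - {"hand":40,"dp":[0.235,-0.0139,0.03],"roll":0}
    - {"hand":40,"dp":[0.25,-0.0139,0.05],"roll":0}
    - {"hand":40,"dp":[0.25,-0.0139,0.055],"roll":0}
    - {"hand":40,"dp":[0.25,-0.0139,0.055],"roll":0}
    - {"hand":40,"dp":[0.25,-0.0139,0.055],"roll":0}
    - {"hand":40,"dp":[0.25,-0.0139,0.055],"roll":0}

```text
clock: 26.8
tcp_pos: [0.5642, 0.3419, 0.1206]
eef_rot: [0.001, 0.759, 0.652, 0.001]
wrist_force: [0.0, 0.5, 0.1]
finger_gap: 0.846
```

Run:
```python
from h import *
go([.5684,.359,.022]);w=cam("wrist","w26");crop(w,"w26b",100,100,312,264,2.4)
```

```text
tcp [0.5642 0.3419 0.1206] F [0.  0.5 0.1] gap 71.9 t 26.8  tool delta [0.0175 0.0014 0.0986]
```

View pics/w26b.png

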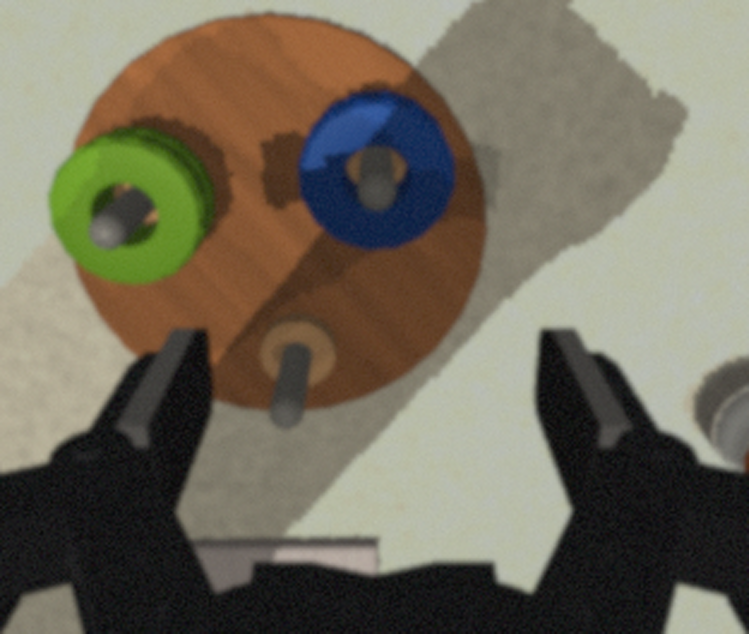

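Run:
```python
from h import *
w=load("w26");p=onz(w,*f24(377,172),.042);print(p,onz(w,*f24(377,190),.060));go([*(p[:2]-.001*ty),.06])
```

```text
[0.5697173 0.3607487 0.042    ] [0.56947422 0.36006557 0.06      ]
tcp [0.5643 0.3421 0.1208] F [-0.5 -0.2  0.7] gap 71.5 t 26.85  tool delta [0.0192 0.0014 0.0609]
```

Request:
send_rows:
  deltas:
    - {"hand":40,"dp":[0.0185,0.0014,0.015],"roll":0}
    - {"hand":40,"dp":[0.0185,0.0014,0.035],"roll":0}
    - {"hand":40,"dp":[0.0185,0.0014,0.055],"roll":0}
    - {"hand":40,"dp":[0.0185,0.0014,0.061],"roll":0}
    - {"hand":40,"dp":[0.0185,0.0014,0.061],"roll":0}
    - {"hand":40,"dp":[0.0185,0.0014,0.061],"roll":0}
    - {"hand":40,"dp":[0.0185,0.0014,0.061],"roll":0}

```text
clock: 27.43
tcp_pos: [0.5684, 0.362, 0.0603]
eef_rot: [0.0, 0.758, 0.652, 0.001]
wrist_force: [-0.4, -0.9, 0.1]
finger_gap: 0.841
```

Run:
```python
from h import *
go([.5684,.3605,.022]);w=cam("wrist","w27");crop(w,"w27b",100,100,312,264,2.4)
```

```text
tcp [0.5684 0.362  0.0603] F [-0.4 -0.9  0.1] gap 71.5 t 27.4333  tool delta [-0.0015  0.0001  0.0383]
```

View pics/w27b.png

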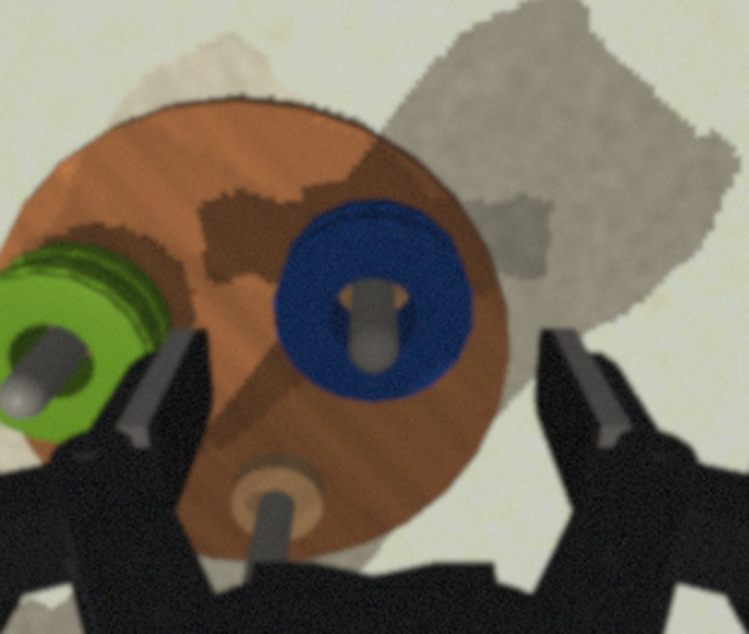

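Request:
send_rows:
  deltas:
    - {"hand":65,"dp":[-0.0003,-0.0003,0.008],"roll":0}
    - {"hand":65,"dp":[-0.0003,-0.0003,0.018],"roll":0}
    - {"hand":65,"dp":[-0.0003,-0.0003,0.028],"roll":0}
    - {"hand":65,"dp":[-0.0003,-0.0003,0.0383],"roll":0}
    - {"hand":65,"dp":[-0.0003,-0.0003,0.0383],"roll":0}
    - {"hand":65,"dp":[-0.0003,-0.0003,0.0383],"roll":0}
    - {"hand":255,"dp":[-0.0003,-0.0003,0.0383],"roll":0}
    - {"hand":255,"dp":[-0.0003,-0.0003,0.0383],"roll":0}
    - {"hand":255,"dp":[-0.0003,-0.0003,0.0383],"roll":0}
    - {"hand":255,"dp":[-0.0003,-0.0003,0.0383],"roll":0}
    - {"hand":255,"dp":[-0.0003,-0.0003,0.0383],"roll":0}
    - {"hand":255,"dp":[-0.0003,-0.0003,0.0383],"roll":0}

```text
clock: 28.48
tcp_pos: [0.5672, 0.3618, 0.0206]
eef_rot: [0.0, 0.758, 0.652, 0.0]
wrist_force: [0.4, 0.4, 1.4]
finger_gap: 0.58
```

Run:
```python
from h import *
go([.5684,.3605,.15]);w=cam("wrist","w28");crop(w,"w28b",100,100,312,264,2.4)
```

```text
tcp [0.5672 0.3618 0.0206] F [0.4 0.4 1.4] gap 49.3 t 28.4833  tool delta [-0.001   0.0015 -0.1294]
```

View pics/w28b.png

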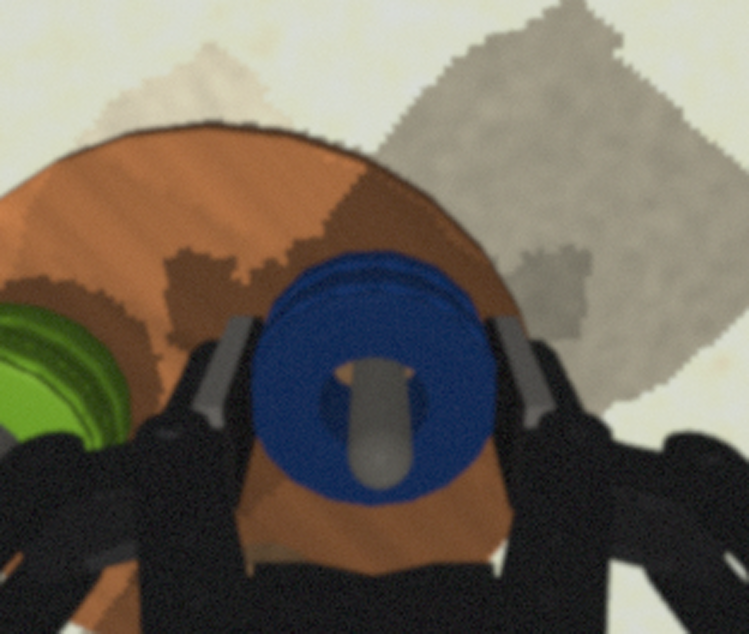

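Request:
send_rows:
  deltas:
    - {"hand":255,"dp":[0,0,-0.008],"roll":0}
    - {"hand":255,"dp":[0,0,-0.02],"roll":0}
    - {"hand":255,"dp":[0,0,-0.04],"roll":0}
    - {"hand":255,"dp":[0,0,-0.06],"roll":0}
    - {"hand":255,"dp":[0,0,-0.08],"roll":0}
    - {"hand":255,"dp":[0,0,-0.1],"roll":0}
    - {"hand":255,"dp":[0,0,-0.12],"roll":0}
    - {"hand":255,"dp":[0,0,-0.13],"roll":0}
    - {"hand":255,"dp":[0,0,-0.13],"roll":0}
    - {"hand":255,"dp":[0,0,-0.13],"roll":0}

```text
clock: 29.37
tcp_pos: [0.5669, 0.3616, 0.1506]
eef_rot: [0.0, 0.758, 0.653, 0.0]
wrist_force: [0.1, 0.2, -0.9]
finger_gap: 0.578
```

Run:
```python
from h import *
go([.4859,.1246,.07]);w=cam("wrist","w29");crop(w,"w29b",100,100,312,264,2.4)
```

```text
tcp [0.5669 0.3616 0.1506] F [ 0.1  0.2 -0.9] gap 49.1 t 29.3667  tool delta [-0.2464 -0.045   0.0804]
```

View pics/w29b.png

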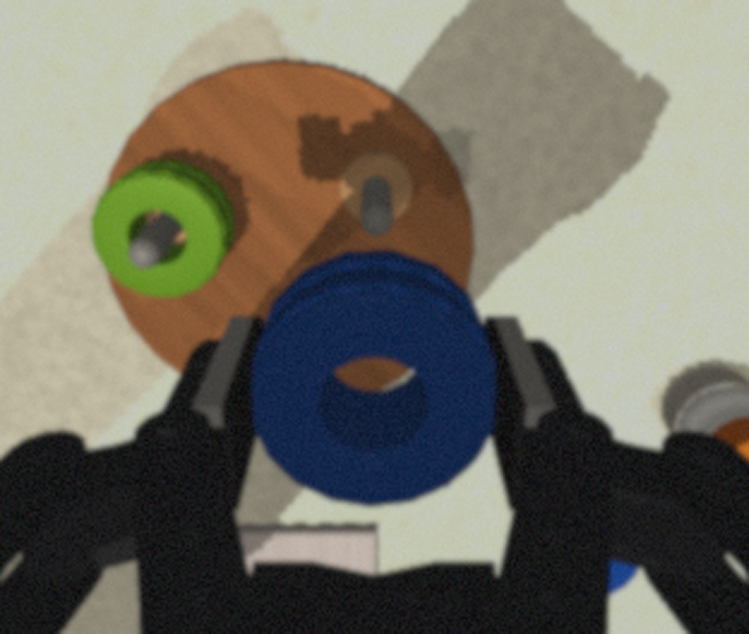

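Request:
send_rows:
  deltas:
    - {"hand":255,"dp":[-0.025,-0.005,0],"roll":0}
    - {"hand":255,"dp":[-0.055,-0.01,0],"roll":0}
    - {"hand":255,"dp":[-0.085,-0.016,0],"roll":0}
    - {"hand":255,"dp":[-0.115,-0.021,0],"roll":0}
    - {"hand":255,"dp":[-0.145,-0.027,0],"roll":0}
    - {"hand":255,"dp":[-0.175,-0.032,0],"roll":0}
    - {"hand":255,"dp":[-0.205,-0.038,0],"roll":0}
    - {"hand":255,"dp":[-0.23,-0.042,0],"roll":0}
    - {"hand":255,"dp":[-0.2464,-0.045,0],"roll":0}
    - {"hand":255,"dp":[-0.2464,-0.045,0.01],"roll":0}
    - {"hand":255,"dp":[-0.2464,-0.045,0.03],"roll":0}
    - {"hand":255,"dp":[-0.2464,-0.045,0.05],"roll":0}

```text
clock: 30.42
tcp_pos: [0.4858, 0.125, 0.0989]
eef_rot: [-0.0, 0.758, 0.652, 0.0]
wrist_force: [0.1, 0.5, -1.4]
finger_gap: 0.583
```

Request:
send_rows:
  deltas:
    - {"hand":255,"dp":[0,0,0.015],"roll":0}
    - {"hand":255,"dp":[0,0,0.03],"roll":0}
    - {"hand":255,"dp":[0,0,0.03],"roll":0}
    - {"hand":255,"dp":[0,0,0.03],"roll":0}
    - {"hand":255,"dp":[0,0,0.03],"roll":0}

```text
clock: 30.83
tcp_pos: [0.486, 0.1252, 0.07]
eef_rot: [-0.0, 0.758, 0.653, 0.0]
wrist_force: [1.1, 0.3, 0.1]
finger_gap: 0.576
```

Run:
```python
from h import *
go([.4859,.1246,.04]);w=cam("wrist","w30");crop(w,"w30b",100,100,312,264,2.4)
```

```text
tcp [0.486  0.1252 0.07  ] F [1.1 0.3 0.1] gap 49.0 t 30.8333  tool delta [-0.0006  0.      0.03  ]
```

View pics/w30b.png

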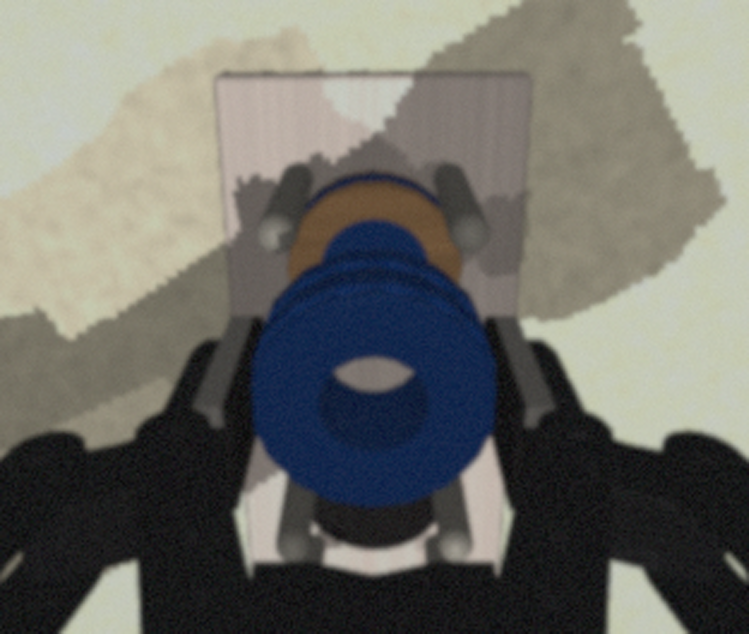

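Request:
send_rows:
  deltas:
    - {"hand":255,"dp":[-0.0004,0,0.005],"roll":0}
    - {"hand":255,"dp":[-0.0004,0,0.01],"roll":0}
    - {"hand":255,"dp":[-0.0004,0,0.015],"roll":0}
    - {"hand":255,"dp":[-0.0004,0,0.02],"roll":0}
    - {"hand":255,"dp":[-0.0004,0,0.025],"roll":0}
    - {"hand":255,"dp":[-0.0004,0,0.03],"roll":0}
    - {"hand":255,"dp":[-0.0004,0,0.03],"roll":0}
    - {"hand":255,"dp":[-0.0004,0,0.03],"roll":0}

```text
clock: 31.55
tcp_pos: [0.4856, 0.1242, 0.0397]
eef_rot: [-0.0, 0.758, 0.653, -0.0]
wrist_force: [0.7, 0.1, -0.3]
finger_gap: 0.584
```

Run:
```python
from h import *
go([.4859,.1246,.0286]);w=cam("wrist","w31");crop(w,"w31b",100,100,312,264,2.4)
```

```text
tcp [0.4856 0.1242 0.0397] F [ 0.7  0.1 -0.3] gap 49.6 t 31.55  tool delta [0.0005 0.0003 0.0111]
```

View pics/w31b.png

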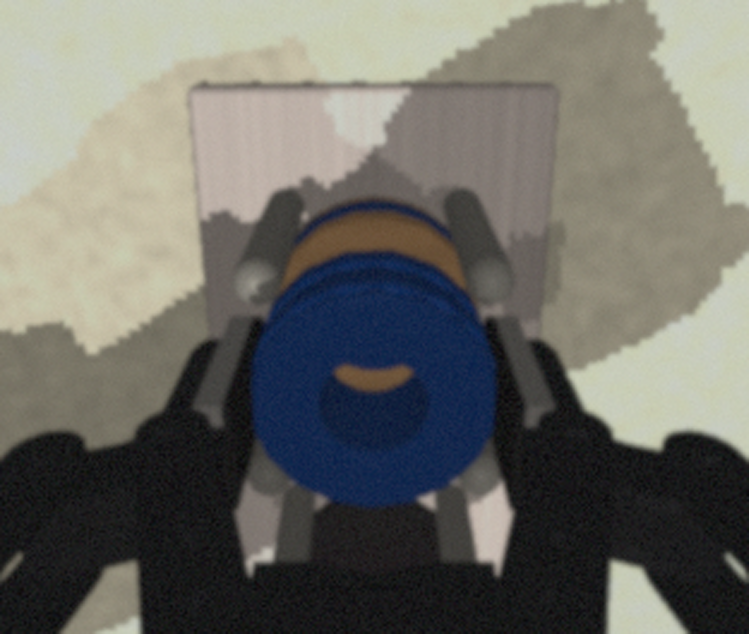

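Request:
send_rows:
  deltas:
    - {"hand":255,"dp":[0.0002,0.0002,0.004],"roll":0}
    - {"hand":255,"dp":[0.0002,0.0002,0.008],"roll":0}
    - {"hand":255,"dp":[0.0002,0.0002,0.011],"roll":0}
    - {"hand":255,"dp":[0.0002,0.0002,0.011],"roll":0}
    - {"hand":255,"dp":[0.0002,0.0002,0.011],"roll":0}
    - {"hand":50,"dp":[0.0002,0.0002,0.011],"roll":0}
    - {"hand":50,"dp":[0.0002,0.0002,0.011],"roll":0}
    - {"hand":50,"dp":[0.0002,0.0002,0.011],"roll":0}
    - {"hand":50,"dp":[0.0002,0.0002,0.011],"roll":0}
    - {"hand":50,"dp":[0.0002,0.0002,0.011],"roll":0}

```text
clock: 32.43
tcp_pos: [0.4861, 0.1244, 0.0292]
eef_rot: [0.0, 0.758, 0.653, 0.0]
wrist_force: [-0.5, 0.8, -0.4]
finger_gap: 0.808
```

Run:
```python
from h import *
go([.649,.1385,.17]);w=cam("wrist","w32");crop(w,"w32b",100,100,312,264,2.4)
```

```text
tcp [0.4861 0.1244 0.0292] F [-0.5  0.8 -0.4] gap 68.7 t 32.4333  tool delta [ 0.0382  0.1591 -0.1407]
```

View pics/w32b.png

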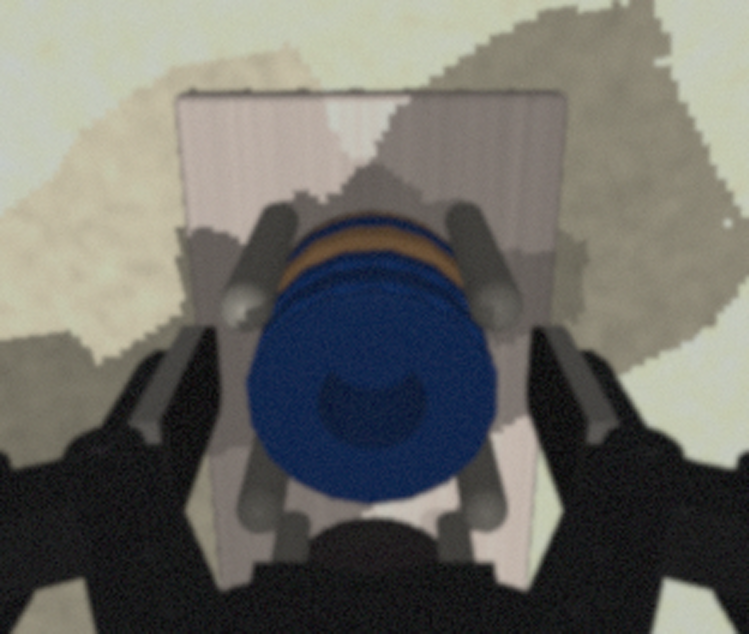

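Request:
send_rows:
  deltas:
    - {"hand":40,"dp":[0,0,-0.03],"roll":0}
    - {"hand":40,"dp":[0,0,-0.065],"roll":0}
    - {"hand":40,"dp":[0,0,-0.1],"roll":0}
    - {"hand":40,"dp":[0.005,0.02,-0.12],"roll":0}
    - {"hand":40,"dp":[0.012,0.05,-0.12],"roll":0}
    - {"hand":40,"dp":[0.02,0.085,-0.12],"roll":0}
    - {"hand":40,"dp":[0.03,0.12,-0.11],"roll":0}
    - {"hand":40,"dp":[0.035,0.145,-0.1],"roll":0}
    - {"hand":40,"dp":[0.036,0.159,-0.09],"roll":0}
    - {"hand":40,"dp":[0.036,0.159,-0.09],"roll":0}
    - {"hand":40,"dp":[0.036,0.159,-0.09],"roll":0}
    - {"hand":40,"dp":[0.036,0.159,-0.09],"roll":0}

```text
clock: 33.48
tcp_pos: [0.6476, 0.1365, 0.1192]
eef_rot: [-0.0, 0.758, 0.653, -0.0]
wrist_force: [-0.4, 0.8, 0.2]
finger_gap: 0.845
```

Run:
```python
from h import *
go([.649,.1385,.06]);w=cam("wrist","w33");crop(w,"w33b",0,0,512,384,1.5);d=cam("side","d33");crop(d,"d33b",190,120,130,110,6)
```

```text
tcp [0.6476 0.1365 0.1192] F [-0.4  0.8  0.2] gap 71.8 t 33.4833  tool delta [0.0022 0.0011 0.0592]
```

View pics/w33b.png

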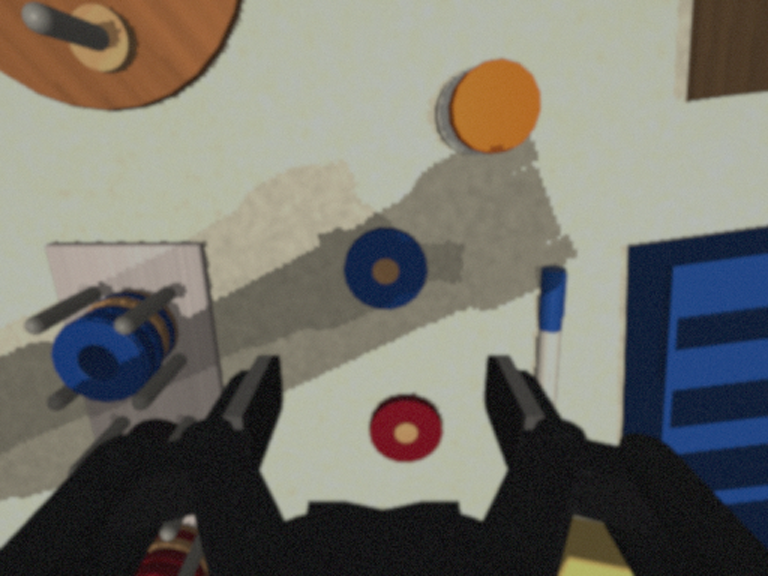

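View pics/d33b.png

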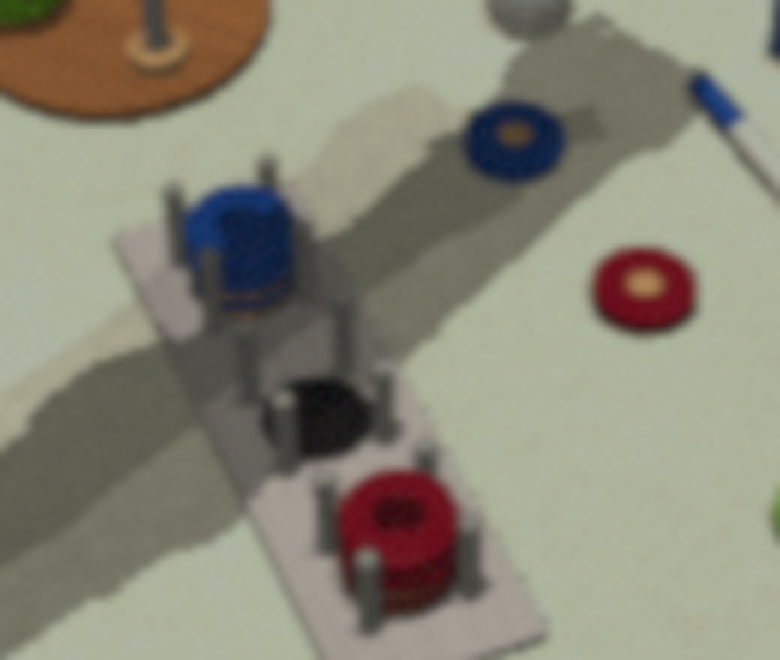

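Run:
```python
from h import *
w=load("w33");f=lambda x,y:((x+.5)/1.5-.5,(y+.5)/1.5-.5)
p=onz(w,*f(385.5,270),.010);print(p);go([*(p[:2]-.001*ty),.04])
print("pen",onz(w,*f(550,330),.01)@np.array([[1,0,0],[0,1,0],[0,0,1]]),"tri",tri([(w,*f(385.5,270)),(load("w17"),*f(607.5,198))]))
```

```text
[0.6506055  0.13892262 0.01      ]
tcp [0.6479 0.1367 0.12  ] F [ 0.8 -0.8  0.2] gap 71.9 t 33.5833  tool delta [0.0026 0.0014 0.08  ]
pen [0.74894757 0.08349245 0.01      ] tri (array([0.65061672, 0.13804729, 0.00860198]), [0.42959318588747203, 0.4295931858874578])
```

Request:
send_rows:
  deltas:
    - {"hand":40,"dp":[0.0024,0.0014,0.02],"roll":0}
    - {"hand":40,"dp":[0.0024,0.0014,0.045],"roll":0}
    - {"hand":40,"dp":[0.0024,0.0014,0.07],"roll":0}
    - {"hand":40,"dp":[0.0024,0.0014,0.09],"roll":0}
    - {"hand":40,"dp":[0.0024,0.0014,0.105],"roll":0}
    - {"hand":40,"dp":[0.0024,0.0014,0.114],"roll":0}
    - {"hand":40,"dp":[0.0024,0.0014,0.117],"roll":0}
    - {"hand":40,"dp":[0.0024,0.0014,0.117],"roll":0}
    - {"hand":40,"dp":[0.0024,0.0014,0.117],"roll":0}
    - {"hand":40,"dp":[0.0024,0.0014,0.117],"roll":0}

```text
clock: 34.42
tcp_pos: [0.6513, 0.1389, 0.0036]
eef_rot: [0.001, 0.758, 0.653, 0.001]
wrist_force: [-0.7, -0.9, 1.1]
finger_gap: 0.84
```

Run:
```python
from h import *
go([.6496,.139,.002]);w=cam("wrist","w34");crop(w,"w34b",100,100,312,264,2.4)
```

```text
tcp [0.6513 0.1389 0.0036] F [-0.7 -0.9  1.1] gap 71.4 t 34.4167  tool delta [-0.0001 -0.0017  0.0016]
```

View pics/w34b.png

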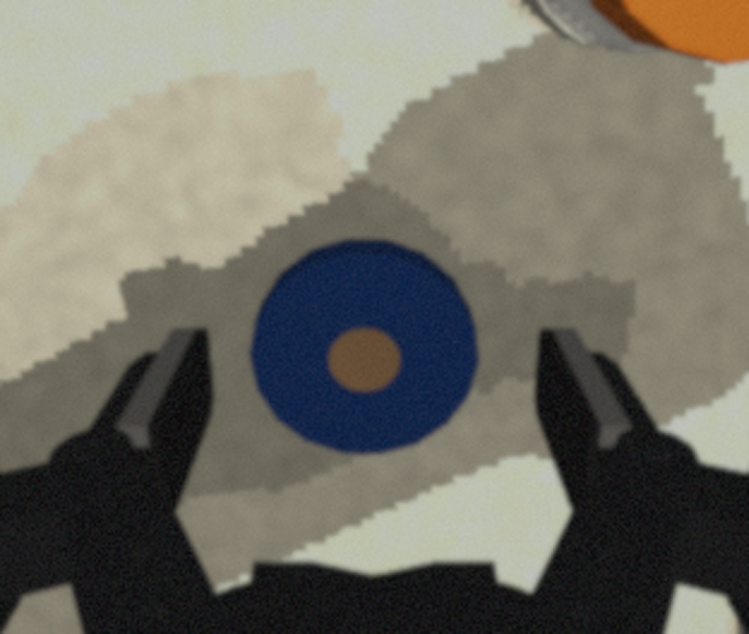

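Request:
send_rows:
  deltas:
    - {"hand":40,"dp":[0,-0.0017,0.0014],"roll":0}
    - {"hand":40,"dp":[0,-0.0017,0.0014],"roll":0}
    - {"hand":255,"dp":[0,-0.0017,0.0014],"roll":0}
    - {"hand":255,"dp":[0,-0.0017,0.0014],"roll":0}
    - {"hand":255,"dp":[0,-0.0017,0.0014],"roll":0}
    - {"hand":255,"dp":[0,-0.0017,0.0014],"roll":0}
    - {"hand":255,"dp":[0,-0.0017,0.0014],"roll":0}
    - {"hand":255,"dp":[0,-0.0017,0.0014],"roll":0}
    - {"hand":255,"dp":[0,-0.0017,0.0014],"roll":0}

```text
clock: 35.22
tcp_pos: [0.649, 0.1389, 0.0017]
eef_rot: [0.0, 0.758, 0.652, 0.0]
wrist_force: [-1.4, -0.2, 5.1]
finger_gap: 0.569
```

Run:
```python
from h import *
go([.6496,.139,.002]);w=cam("wrist","w35");crop(w,"w35b",100,100,312,264,2.4)
```

```text
tcp [0.649  0.1389 0.0017] F [-1.4 -0.2  5.1] gap 48.3 t 35.2167  tool delta [ 0.0002  0.0006 -0.0003]
```

View pics/w35b.png

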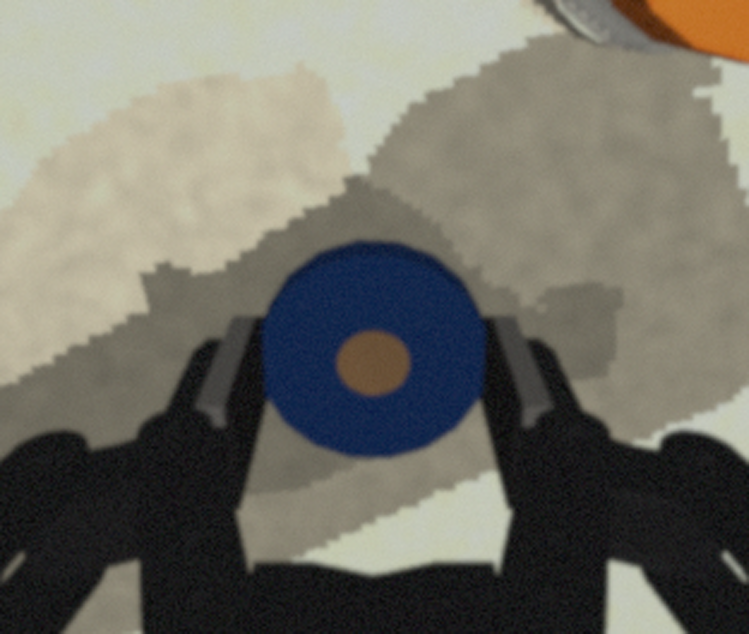

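Request:
send_rows:
  deltas:
    - {"hand":255,"dp":[0,0,-0.01],"roll":0}
    - {"hand":255,"dp":[0,0,-0.025],"roll":0}
    - {"hand":255,"dp":[0,0,-0.045],"roll":0}
    - {"hand":255,"dp":[0,0,-0.07],"roll":0}
    - {"hand":255,"dp":[0,0,-0.095],"roll":0}
    - {"hand":255,"dp":[0,0,-0.12],"roll":0}
    - {"hand":255,"dp":[0,0,-0.13],"roll":0}
    - {"hand":255,"dp":[0,0,-0.13],"roll":0}
    - {"hand":255,"dp":[0,0,-0.13],"roll":0}

```text
clock: 36.02
tcp_pos: [0.6484, 0.1387, 0.1306]
eef_rot: [0.0, 0.758, 0.653, 0.0]
wrist_force: [0.3, -0.5, -0.8]
finger_gap: 0.567
```

Run:
```python
from h import *
w=load("w35");p=onz(w,*f24(373,363),.010);o=p[:2]-[.649,.1389];print("off",o@tx,o@ty)
go([.4860,.1249,.13]);w=cam("wrist","w36");crop(w,"w36b",100,100,312,264,2.4)
```

```text
off -0.00020199619480661254 0.0010710292978616074
tcp [0.6484 0.1387 0.1306] F [ 0.3 -0.5 -0.8] gap 48.2 t 36.0167  tool delta [-0.0378 -0.1586  0.0006]
```

View pics/w36b.png

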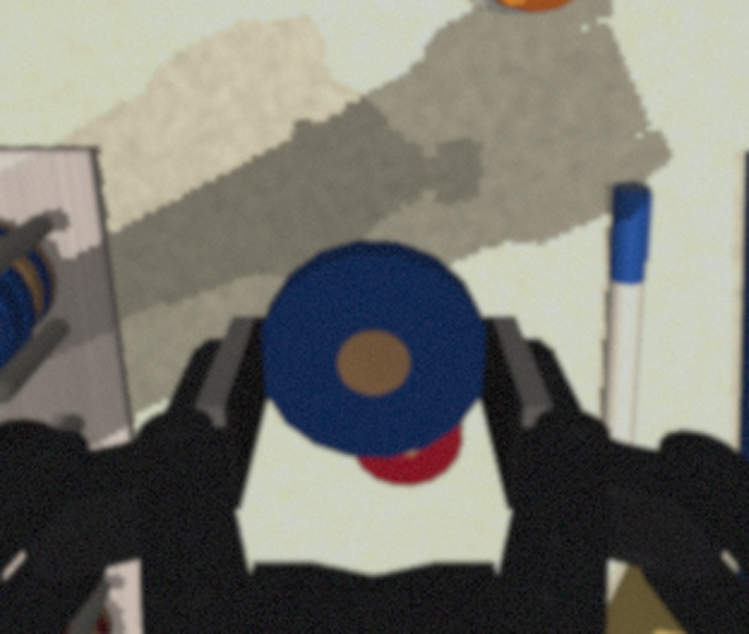

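Request:
send_rows:
  deltas:
    - {"hand":255,"dp":[-0.006,-0.025,0],"roll":0}
    - {"hand":255,"dp":[-0.013,-0.055,0],"roll":0}
    - {"hand":255,"dp":[-0.02,-0.085,0],"roll":0}
    - {"hand":255,"dp":[-0.028,-0.115,0],"roll":0}
    - {"hand":255,"dp":[-0.034,-0.14,0],"roll":0}
    - {"hand":255,"dp":[-0.0378,-0.1586,0],"roll":0}
    - {"hand":255,"dp":[-0.0378,-0.1586,0.015],"roll":0}
    - {"hand":255,"dp":[-0.0378,-0.1586,0.035],"roll":0}
    - {"hand":255,"dp":[-0.0378,-0.1586,0.055],"roll":0}
    - {"hand":255,"dp":[-0.0378,-0.1586,0.055],"roll":0}
    - {"hand":255,"dp":[-0.0378,-0.1586,0.055],"roll":0}
    - {"hand":255,"dp":[-0.0378,-0.1586,0.055],"roll":0}

```text
clock: 37.07
tcp_pos: [0.4861, 0.125, 0.0756]
eef_rot: [-0.0, 0.758, 0.653, -0.0]
wrist_force: [0.1, 0.4, -0.5]
finger_gap: 0.574
```

Run:
```python
from h import *
go([.4860,.1249,.0517]);w=cam("wrist","w37");crop(w,"w37b",100,100,312,264,2.4)
```

```text
tcp [0.4861 0.125  0.0756] F [ 0.1  0.4 -0.5] gap 48.8 t 37.0667  tool delta [-0.0001 -0.0001  0.0239]
```

View pics/w37b.png

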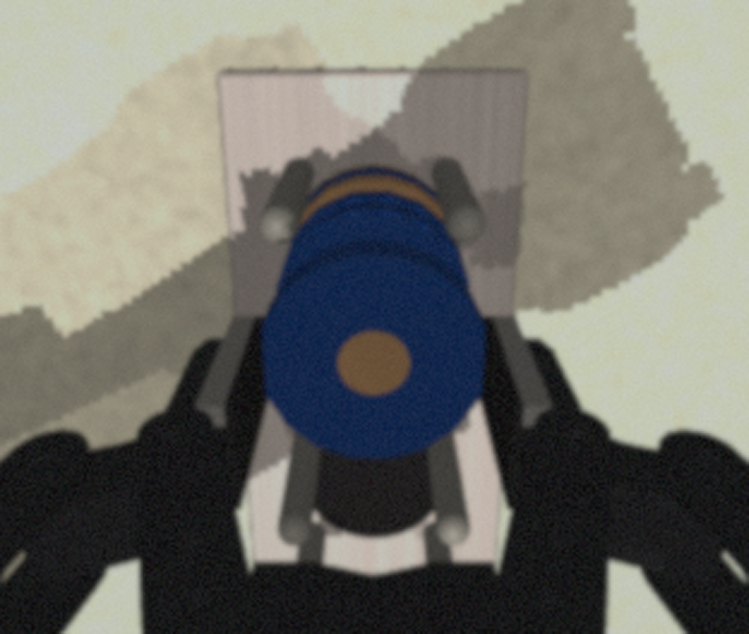

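Request:
send_rows:
  deltas:
    - {"hand":255,"dp":[0,0,0.005],"roll":0}
    - {"hand":255,"dp":[0,0,0.01],"roll":0}
    - {"hand":255,"dp":[0,0,0.014],"roll":0}
    - {"hand":255,"dp":[0,0,0.018],"roll":0}
    - {"hand":255,"dp":[0,0,0.021],"roll":0}
    - {"hand":255,"dp":[0,0,0.0225],"roll":0}
    - {"hand":255,"dp":[0,0,0.0225],"roll":0}
    - {"hand":255,"dp":[0,0,0.0225],"roll":0}

```text
clock: 37.78
tcp_pos: [0.4862, 0.125, 0.0532]
eef_rot: [-0.0, 0.758, 0.653, -0.0]
wrist_force: [-0.2, 0.0, 0.4]
finger_gap: 0.566
```

Run:
```python
from h import *
go([.4860,.1249,.0517]);w=cam("wrist","w38");crop(w,"w38b",100,100,312,264,2.4)
```

```text
tcp [0.4862 0.125  0.0532] F [-0.2  0.   0.4] gap 48.1 t 37.7833  tool delta [-0.0001 -0.0002  0.0015]
```

View pics/w38b.png

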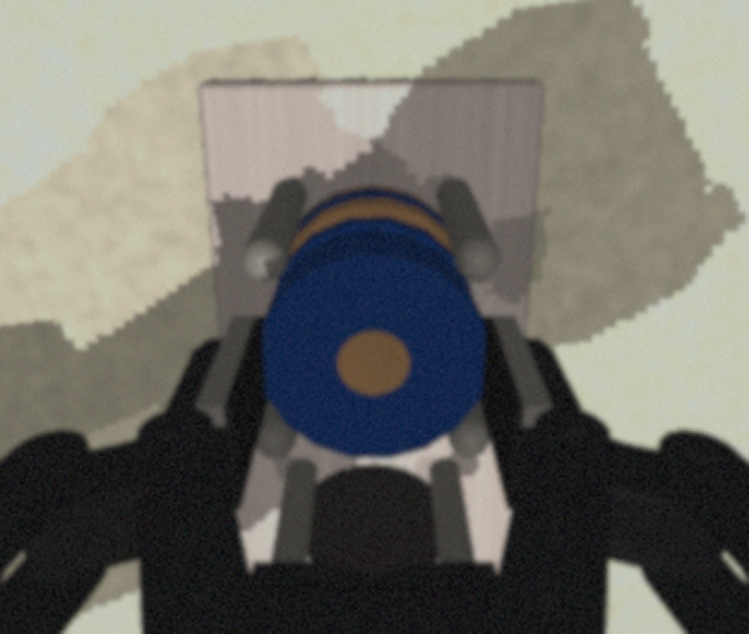

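Centred between the pins. Lower the last 1.5 mm and release.

Request:
send_rows:
  deltas:
    - {"hand":255,"dp":[0,0,0.001],"roll":0}
    - {"hand":255,"dp":[0,0,0.0017],"roll":0}
    - {"hand":255,"dp":[0,0,0.0017],"roll":0}
    - {"hand":255,"dp":[0,0,0.0017],"roll":0}
    - {"hand":50,"dp":[0,0,0.0017],"roll":0}
    - {"hand":50,"dp":[0,0,0.0017],"roll":0}
    - {"hand":50,"dp":[0,0,0.0017],"roll":0}
    - {"hand":50,"dp":[0,0,0.0017],"roll":0}
    - {"hand":50,"dp":[0,0,0.0017],"roll":0}

```text
clock: 38.58
tcp_pos: [0.4862, 0.1249, 0.0515]
eef_rot: [0.0, 0.758, 0.652, 0.0]
wrist_force: [0.9, 0.5, 0.1]
finger_gap: 0.801
```

Run:
```python
from h import *
go([.6472,.0195,.17]);w=cam("wrist","w39");crop(w,"w39b",100,100,312,264,2.4)
```

```text
tcp [0.4862 0.1249 0.0515] F [0.9 0.5 0.1] gap 68.0 t 38.5833  tool delta [-0.0803  0.1749 -0.1185]
```

View pics/w39b.png

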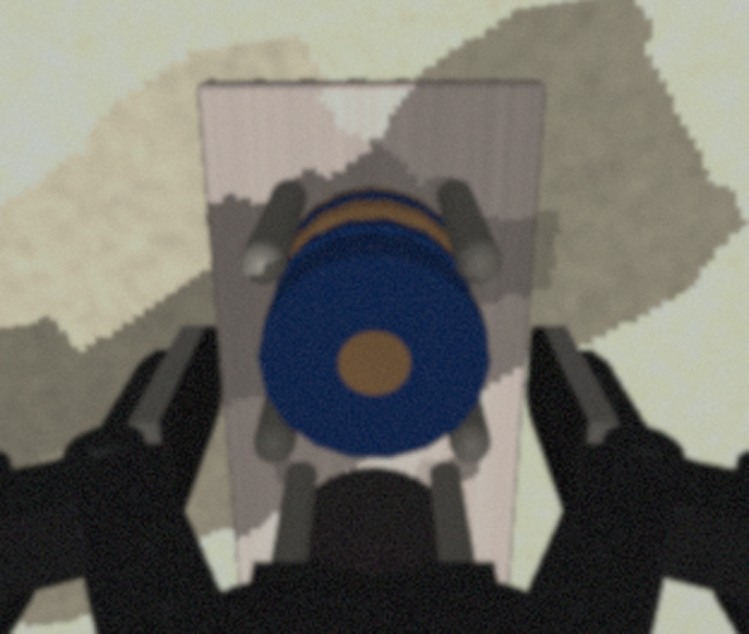

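Request:
send_rows:
  deltas:
    - {"hand":40,"dp":[0,0,-0.03],"roll":0}
    - {"hand":40,"dp":[0,0,-0.065],"roll":0}
    - {"hand":40,"dp":[-0.005,0.01,-0.09],"roll":0}
    - {"hand":40,"dp":[-0.018,0.04,-0.09],"roll":0}
    - {"hand":40,"dp":[-0.032,0.07,-0.09],"roll":0}
    - {"hand":40,"dp":[-0.046,0.1,-0.09],"roll":0}
    - {"hand":40,"dp":[-0.06,0.13,-0.085],"roll":0}
    - {"hand":40,"dp":[-0.073,0.16,-0.075],"roll":0}
    - {"hand":40,"dp":[-0.0803,0.1749,-0.068],"roll":0}
    - {"hand":40,"dp":[-0.0803,0.1749,-0.068],"roll":0}
    - {"hand":40,"dp":[-0.0803,0.1749,-0.068],"roll":0}
    - {"hand":40,"dp":[-0.0803,0.1749,-0.068],"roll":0}

```text
clock: 39.63
tcp_pos: [0.6463, 0.0207, 0.1194]
eef_rot: [-0.001, 0.757, 0.653, -0.0]
wrist_force: [-0.0, 0.9, 0.2]
finger_gap: 0.839
```

Run:
```python
from h import *
go([.6466,.019,.06]);w=cam("wrist","w40");crop(w,"w40b",0,0,512,384,1.5)
```

```text
tcp [0.6463 0.0207 0.1194] F [-0.   0.9  0.2] gap 71.3 t 39.6333  tool delta [-0.0017  0.0006  0.0594]
```

View pics/w40b.png

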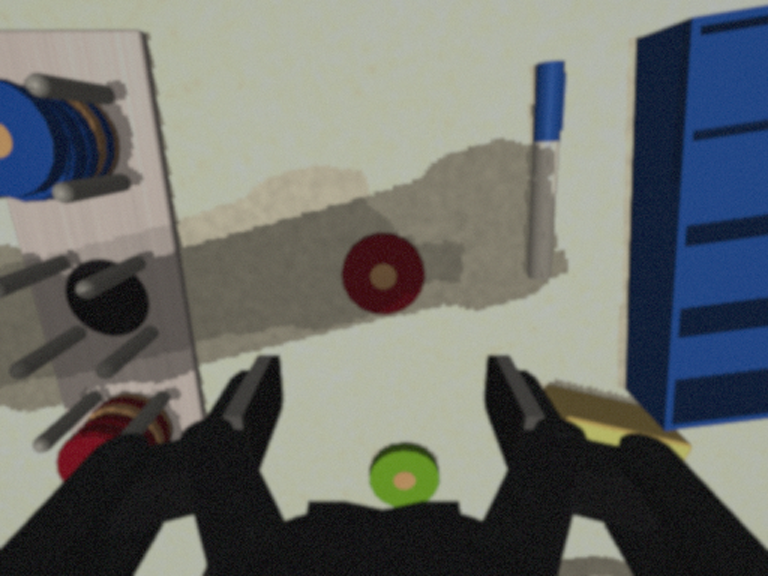

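Run:
```python
from h import *
w=load("w40");f=lambda x,y:((x+.5)/1.5-.5,(y+.5)/1.5-.5)
p=onz(w,*f(383,276),.010);print(p,tri([(w,*f(383,276)),(load("w17"),*f(601,348.5))]));go([*(p[:2]-.001*ty),.0025])
```

```text
[0.64720799 0.0195242  0.01      ] (array([0.64701563, 0.01902949, 0.00955043]), [0.3716186052935817, 0.37161860529363866])
tcp [0.6464 0.0211 0.1198] F [0.1 0.6 0.2] gap 71.9 t 39.6833  tool delta [-1.500e-03  1.000e-04  1.173e-01]
```

Request:
send_rows:
  deltas:
    - {"hand":40,"dp":[-0.0015,0,0.02],"roll":0}
    - {"hand":40,"dp":[-0.0015,0,0.045],"roll":0}
    - {"hand":40,"dp":[-0.0015,0,0.07],"roll":0}
    - {"hand":40,"dp":[-0.0015,0,0.09],"roll":0}
    - {"hand":40,"dp":[-0.0015,0,0.105],"roll":0}
    - {"hand":40,"dp":[-0.0015,0,0.114],"roll":0}
    - {"hand":40,"dp":[-0.0015,0,0.1173],"roll":0}
    - {"hand":40,"dp":[-0.0015,0,0.1173],"roll":0}
    - {"hand":40,"dp":[-0.0015,0,0.1173],"roll":0}
    - {"hand":40,"dp":[-0.0015,0,0.1173],"roll":0}

```text
clock: 40.52
tcp_pos: [0.6479, 0.0184, 0.0037]
eef_rot: [0.001, 0.758, 0.653, 0.001]
wrist_force: [0.1, -1.0, 0.6]
finger_gap: 0.842
```

Run:
```python
from h import *
go([.6464,.0195,.002]);w=cam("wrist","w41");crop(w,"w41b",100,100,312,264,2.4)
```

```text
tcp [0.6479 0.0184 0.0037] F [ 0.1 -1.   0.6] gap 71.6 t 40.5167  tool delta [ 0.0009 -0.0017  0.0017]
```

View pics/w41b.png

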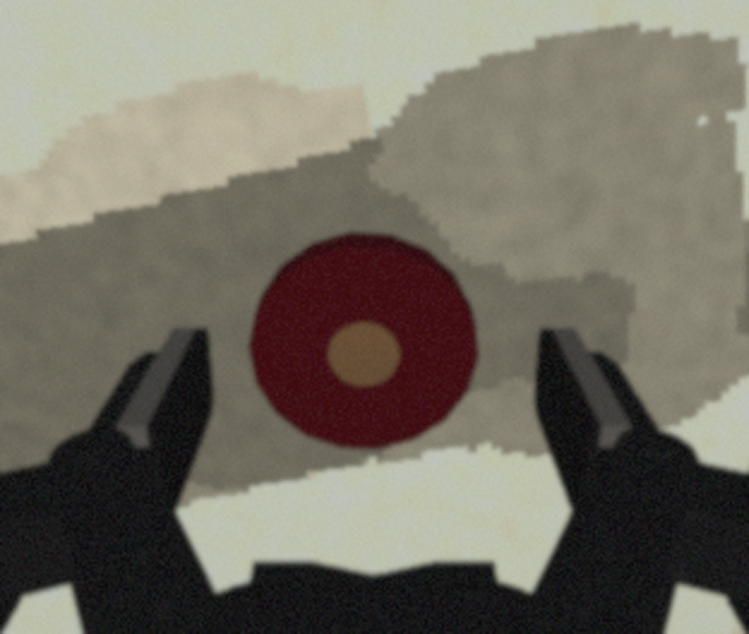

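Request:
send_rows:
  deltas:
    - {"hand":40,"dp":[0.0008,-0.0017,0.0015],"roll":0}
    - {"hand":40,"dp":[0.0008,-0.0017,0.0015],"roll":0}
    - {"hand":255,"dp":[0.0008,-0.0017,0.0015],"roll":0}
    - {"hand":255,"dp":[0.0008,-0.0017,0.0015],"roll":0}
    - {"hand":255,"dp":[0.0008,-0.0017,0.0015],"roll":0}
    - {"hand":255,"dp":[0.0008,-0.0017,0.0015],"roll":0}
    - {"hand":255,"dp":[0.0008,-0.0017,0.0015],"roll":0}
    - {"hand":255,"dp":[0.0008,-0.0017,0.0015],"roll":0}
    - {"hand":255,"dp":[0.0008,-0.0017,0.0015],"roll":0}

```text
clock: 41.32
tcp_pos: [0.6458, 0.0192, 0.0016]
eef_rot: [0.0, 0.758, 0.652, 0.0]
wrist_force: [-1.8, -0.8, 5.9]
finger_gap: 0.573
```

Run:
```python
from h import *
go([.6464,.0195,.002]);w=cam("wrist","w42");crop(w,"w42b",100,100,312,264,2.4)
```

```text
tcp [0.6458 0.0192 0.0016] F [-1.8 -0.8  5.9] gap 48.7 t 41.3167  tool delta [ 0.0004  0.0006 -0.0004]
```

Request:
send_rows:
  deltas:
    - {"hand":255,"dp":[0,0,-0.01],"roll":0}
    - {"hand":255,"dp":[0,0,-0.025],"roll":0}
    - {"hand":255,"dp":[0,0,-0.045],"roll":0}
    - {"hand":255,"dp":[0,0,-0.07],"roll":0}
    - {"hand":255,"dp":[0,0,-0.095],"roll":0}
    - {"hand":255,"dp":[0,0,-0.12],"roll":0}
    - {"hand":255,"dp":[0,0,-0.13],"roll":0}
    - {"hand":255,"dp":[0,0,-0.13],"roll":0}
    - {"hand":255,"dp":[0,0,-0.13],"roll":0}

```text
clock: 42.12
tcp_pos: [0.6452, 0.019, 0.1306]
eef_rot: [0.0, 0.758, 0.652, 0.0]
wrist_force: [-0.3, -0.5, -0.4]
finger_gap: 0.571
```

Run:
```python
from h import *
go([.4584,-.0629,.13]);w=cam("wrist","w43");crop(w,"w43b",100,100,312,264,2.4)
```

```text
tcp [0.6452 0.019  0.1306] F [-0.3 -0.5 -0.4] gap 48.6 t 42.1167  tool delta [-0.1088 -0.1726  0.0006]
```

View pics/w43b.png

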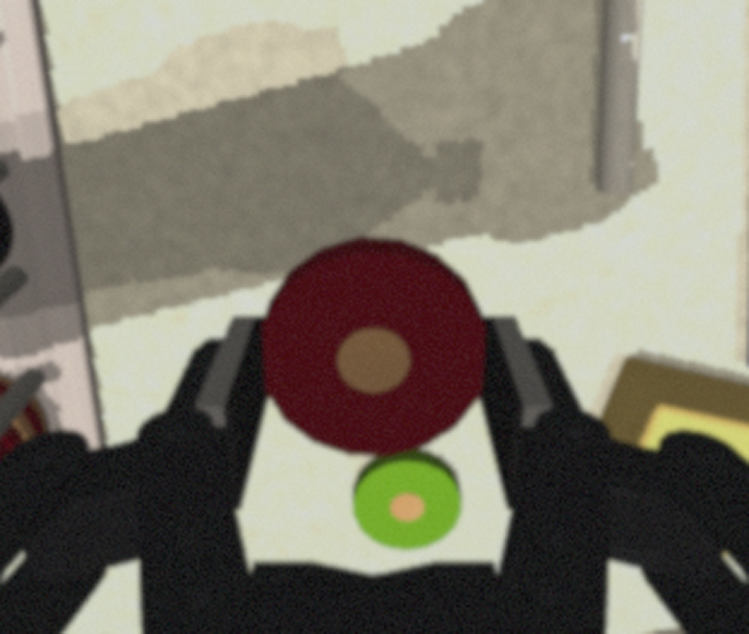

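Request:
send_rows:
  deltas:
    - {"hand":255,"dp":[-0.016,-0.025,0],"roll":0}
    - {"hand":255,"dp":[-0.035,-0.055,0],"roll":0}
    - {"hand":255,"dp":[-0.054,-0.085,0],"roll":0}
    - {"hand":255,"dp":[-0.073,-0.115,0],"roll":0}
    - {"hand":255,"dp":[-0.092,-0.145,0],"roll":0}
    - {"hand":255,"dp":[-0.109,-0.1725,0],"roll":0}
    - {"hand":255,"dp":[-0.109,-0.1725,0],"roll":0}
    - {"hand":255,"dp":[-0.109,-0.1725,0.015],"roll":0}
    - {"hand":255,"dp":[-0.109,-0.1725,0.035],"roll":0}
    - {"hand":255,"dp":[-0.109,-0.1725,0.055],"roll":0}
    - {"hand":255,"dp":[-0.109,-0.1725,0.055],"roll":0}
    - {"hand":255,"dp":[-0.109,-0.1725,0.055],"roll":0}

```text
clock: 43.17
tcp_pos: [0.4571, -0.0629, 0.0741]
eef_rot: [-0.002, 0.758, 0.653, -0.002]
wrist_force: [0.7, -0.1, -0.5]
finger_gap: 0.569
```

Request:
send_rows:
  deltas:
    - {"hand":255,"dp":[0,0,0],"roll":0}
    - {"hand":255,"dp":[0,0,0],"roll":0}

```text
clock: 43.33
tcp_pos: [0.4593, -0.063, 0.0763]
eef_rot: [0.0, 0.758, 0.653, 0.0]
wrist_force: [-0.5, 0.9, 0.1]
finger_gap: 0.575
```

Run:
```python
from h import *
go([.4585,-.0629,.0530]);w=cam("wrist","w44");crop(w,"w44b",100,100,312,264,2.4)
```

```text
tcp [ 0.4593 -0.063   0.0763] F [-0.5  0.9  0.1] gap 48.8 t 43.3333  tool delta [-0.     -0.0009  0.0233]
```

View pics/w44b.png

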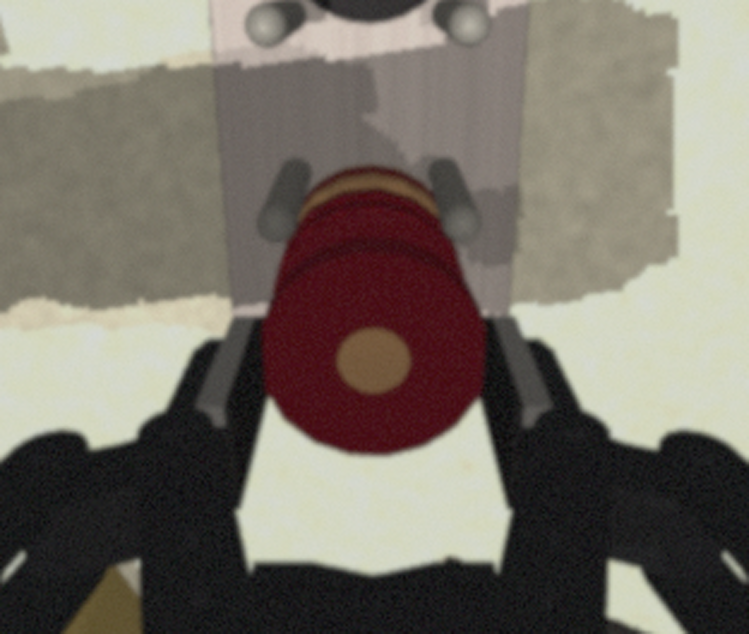

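Request:
send_rows:
  deltas:
    - {"hand":255,"dp":[-0.0003,-0.0008,0.004],"roll":0}
    - {"hand":255,"dp":[-0.0003,-0.0008,0.009],"roll":0}
    - {"hand":255,"dp":[-0.0003,-0.0008,0.014],"roll":0}
    - {"hand":255,"dp":[-0.0003,-0.0008,0.018],"roll":0}
    - {"hand":255,"dp":[-0.0003,-0.0008,0.021],"roll":0}
    - {"hand":255,"dp":[-0.0003,-0.0008,0.023],"roll":0}
    - {"hand":255,"dp":[-0.0003,-0.0008,0.023],"roll":0}
    - {"hand":255,"dp":[-0.0003,-0.0008,0.023],"roll":0}

```text
clock: 44.05
tcp_pos: [0.4578, -0.0632, 0.0526]
eef_rot: [-0.0, 0.758, 0.653, -0.0]
wrist_force: [-0.8, 0.2, 0.0]
finger_gap: 0.569
```

Run:
```python
from h import *
go([.4585,-.0629,.0516]);w=cam("wrist","w45");crop(w,"w45b",100,100,312,264,2.4)
```

```text
tcp [ 0.4578 -0.0632  0.0526] F [-0.8  0.2  0. ] gap 48.4 t 44.05  tool delta [0.0004 0.0006 0.001 ]
```

View pics/w45b.png

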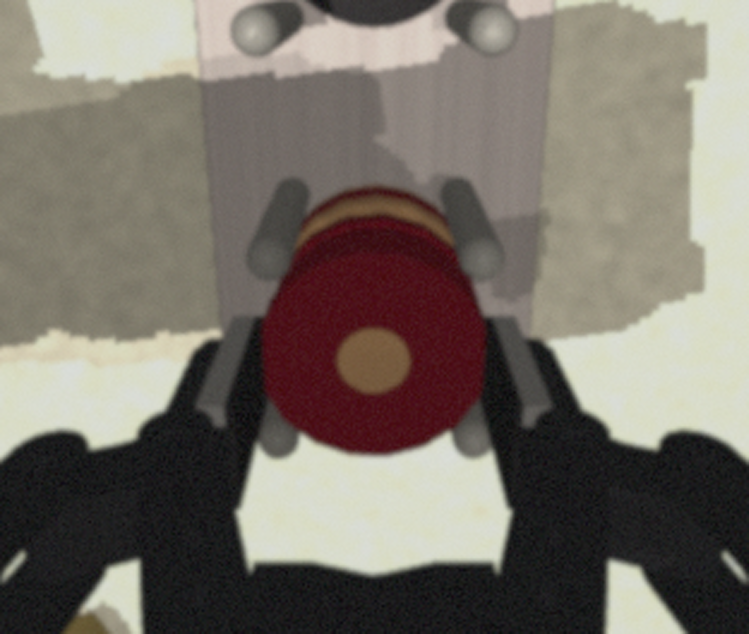

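Request:
send_rows:
  deltas:
    - {"hand":255,"dp":[0.0002,0.0004,0.0006],"roll":0}
    - {"hand":255,"dp":[0.0002,0.0004,0.0012],"roll":0}
    - {"hand":255,"dp":[0.0002,0.0004,0.0012],"roll":0}
    - {"hand":255,"dp":[0.0002,0.0004,0.0012],"roll":0}
    - {"hand":50,"dp":[0.0002,0.0004,0.0012],"roll":0}
    - {"hand":50,"dp":[0.0002,0.0004,0.0012],"roll":0}
    - {"hand":50,"dp":[0.0002,0.0004,0.0012],"roll":0}
    - {"hand":50,"dp":[0.0002,0.0004,0.0012],"roll":0}
    - {"hand":50,"dp":[0.0002,0.0004,0.0012],"roll":0}

```text
clock: 44.85
tcp_pos: [0.4583, -0.0631, 0.0515]
eef_rot: [-0.0, 0.758, 0.653, 0.0]
wrist_force: [-0.1, -0.6, 0.8]
finger_gap: 0.804
```

Request:
send_rows:
  deltas:
    - {"hand":50,"dp":[0,0,-0.03],"roll":0}
    - {"hand":50,"dp":[0,0,-0.06],"roll":0}
    - {"hand":50,"dp":[0,0,-0.09],"roll":0}
    - {"hand":50,"dp":[-0.02,0.02,-0.11],"roll":0}
    - {"hand":50,"dp":[-0.05,0.05,-0.12],"roll":0}
    - {"hand":50,"dp":[-0.08,0.08,-0.12],"roll":0}
    - {"hand":50,"dp":[-0.08,0.1,-0.12],"roll":0}
    - {"hand":50,"dp":[-0.08,0.1,-0.12],"roll":0}
    - {"hand":50,"dp":[-0.08,0.1,-0.12],"roll":0}

```text
clock: 45.6
tcp_pos: [0.5455, -0.1572, 0.171]
eef_rot: [-0.0, 0.758, 0.652, -0.0]
wrist_force: [-0.4, 0.9, 0.6]
finger_gap: 0.803
```

Run:
```python
from h import *
go([0,0,0]);w=cam("wrist","w46");crop(w,"w46b",0,0,512,384,1.5);d=cam("side","d46");crop(d,"d46b",190,120,130,110,6);d=cam("scene","s46");crop(d,"s46b",200,150,130,110,6)
```

```text
tcp [ 0.5455 -0.1572  0.171 ] F [-0.4  0.9  0.6] gap 68.2 t 45.6  tool delta [ 0.0741 -0.5627  0.1715]
```

View pics/w46b.png

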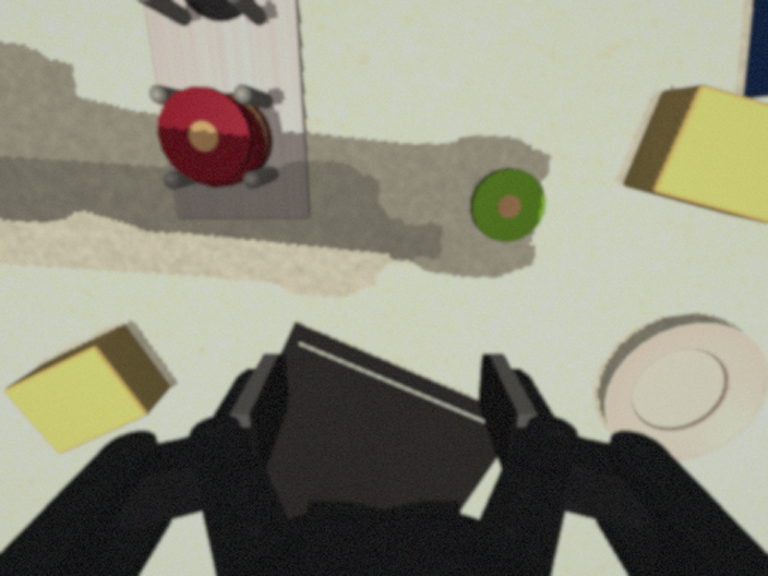

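View pics/d46b.png

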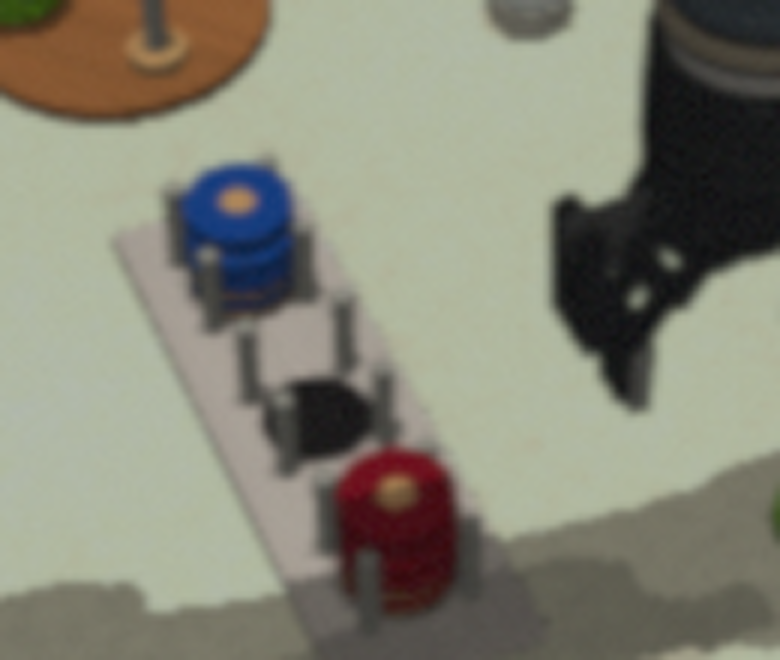

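View pics/s46b.png

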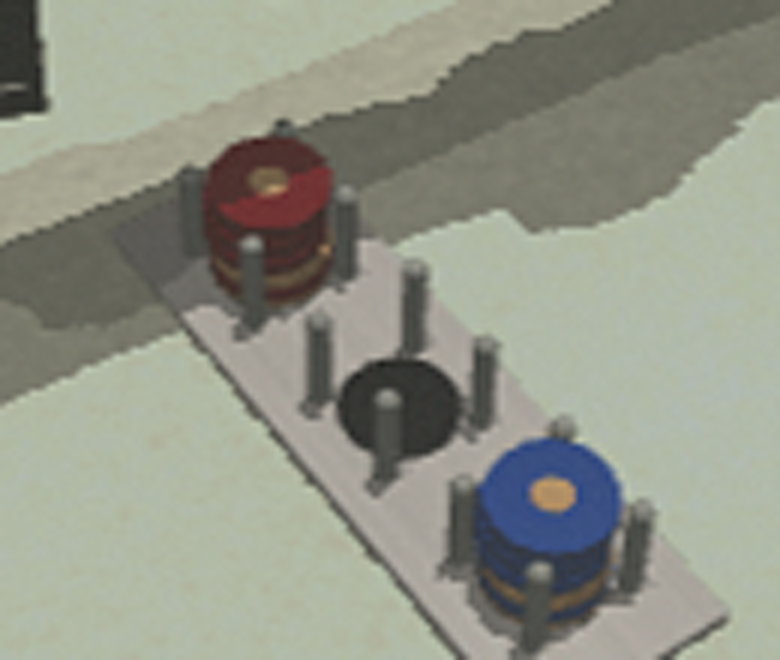

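Run:
```python
from h import *
s,d=load("s46"),load("d46")
g=lambda x,y,u,v:((x+.5)/6-.5+u,(y+.5)/6-.5+v)
print("R",tri([(s,*g(269,181,200,150)),(d,*g(398,491,190,120))]),"B",tri([(s,*g(552,494,200,150)),(d,*g(238,200,190,120))]))
```

```text
R (array([ 0.45880587, -0.06223524,  0.05857821]), [1.2272315294883036, 1.227231529488303]) B (array([0.48632174, 0.12497484, 0.05813399]), [0.8728227876815595, 0.8728227876815782])
```

View pics/d46.png

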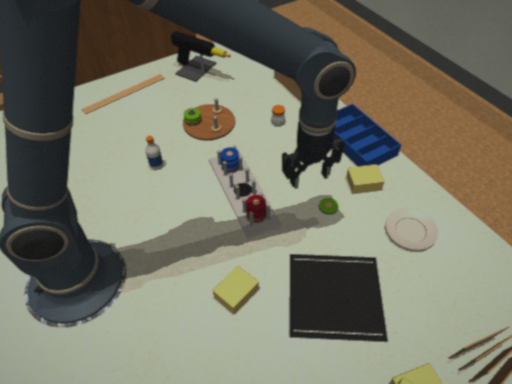

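```bash
python3 -c "
from rig import *
print(close_job())"
```

```text
the job is handed in; nothing more can be done
None
```

I built two complete stacks in the jig and handed the job in at about 46 s on the robot's clock. Red is in the pocket nearest the mat and blue is in the far one, each with base, ring and disc. There was no green base on the mat, so I left the green ring and disc where they were.

**Last checks**
- **Seating:** The disc tops measured 58.6 mm (red) and 58.1 mm (blue) above the table from the two fixed cameras, against an expected 60 mm. Those cameras also read the pocket floors about 2 mm low, so the stacks appear fully down.
- **Position:** The discs sit within about 2 mm of the pocket centres in those views.
- **Flatness:** In the pictures the parts lie flat between their pins.
- **Surroundings:** The bottle and jar are standing, and the gripper was clear and about 0.17 m up at the end.

**Disagreement:** The wrist camera read about 1 mm off along the jaw direction compared with the gripped parts, and up to 2 mm off from the fixed cameras. I corrected for this by lining each part up with the pins in the wrist view before lowering it. I saw no grip slip and no part knocked aside.

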